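Stamp a gauge bar in the two-stage marking press

TASK

Take the red gauge bar out of the wooden rack, lay it flat on the cork mat and let go; then take it again by its other end, slide it head first into the green marking press until it is fully home against the back stop, and let go. Then push the red plunger down through its soft first stop until it bottoms on the stiff second stop, hold it there a moment and let it spring all the way back up, leaving the bar in the press. Do not disturb the blue bar or the other things on the bench.

Things in the scene. Friction and masses are not known exactly. Their poses are not given: they have to be found in the camera images.
- red_bar_mid (a point): centre of the red gauge bar: flat aluminium, 170 long (x), 24 wide (y), 14 thick (z, up), about 0.15 kg. +x points to the head end; 55 mm there are bare metal, the other 115 mm (tail) red. It starts in one of the two rack pockets, head sticking out about 75 mm, tail under the rack's roof; it must be drawn straight out along +x
- red_bar_head (a point): middle of the red bar's head end face (85 mm from the bar's centre along its x axis)
- blue_bar_mid (a point): centre of a like bar with a blue tail, in the other pocket: to be left alone
- rack: plywood rack fixed to the bench, 158 (x) x 104 (y) x 36 high, origin at the centre of its underside. Two pockets open to its +y side, at x = -45 and +45, each 32 wide and 22 high above a floor 10 mm over the bench, covered by a roof (4 thick) over its whole depth of 100
- cork_mat: cork mat fixed to the bench, 160 (x) x 230 (y) x 3 thick, origin at the centre of its underside
- nest (a point): home point in the press: foot of the back stop's face, on the anvil, 30 mm over the bench. +x points into the press, z up. At home the bar lies flat on the anvil along this x, head end face against the stop. The anvil reaches 102 mm from the stop towards -x (the tail overhangs it by 68). Side rails 10 high leave a channel 29 wide, with flared lips over the last 25 mm
- press: green marking press, fixed; origin under the ram axis, on the bench; x points into it. Its green head, 56 wide, stands over the channel from 80 to 125 mm above the bench, from x = -28 back to the column. The ram (12 diameter) is on the axis, 22 mm in front of the back stop; with the plunger up it hangs 14 mm above the top face of a bar at home
- plunger_top (a point): centre of the flat top of the red mushroom plunger, 40 diameter, 168 mm over the bench when up; springs push it up. Pressing first moves ram and plunger against a soft spring (3 to 4.5 N) until the ram meets the bar after 14 mm (first stop); then the plunger alone goes 8 mm on against a stiff spring (9 N rising to 16 N) to the second stop, 22 mm in all
- ram (a joint): downward travel of the ram in m: 0 up, 0.014 on the bar, 0.016 at most
- plunger (a joint): downward travel of the plunger relative to the ram in m: 0 until the ram is stopped, 0.008 at the second stop
- spare_wheel_at (a point): spare grinding wheel lying flat, 124 diameter, 20 thick: centre; leave alone
- paste_jar_at (a point): jar, 56 diameter, 60 high: foot centre; leave alone
- oil_bottle_at (a point): white bottle, 54 diameter, 130 high: foot centre; leave alone
- tin_cup_at (a point): steel cup, 72 diameter, 75 high: foot centre; leave alone
- screwdriver_grip (a point): screwdriver lying on the bench: its handle; leave alone
- brush_grip (a point): brush lying on the bench: its handle; leave alone
- wrench_grip (a point): wrench lying on the bench: its handle; leave alone
Mind the look-alikes: they are no part of the job. What is shaped like the part that bears red_bar_mid but orange is not meant.

How it is judged:
On the way, in this order (a step that is already met when the one before it is completed fails the run):
1. the red bar lies flat on the cork mat, let go (x of red_bar_mid in the frame of cork_mat between -0.08 and 0.08 m and y of red_bar_mid in the frame of cork_mat between -0.115 and 0.115 m and height (world z) of red_bar_mid below 0.013 m and angle between red_bar_mid's own z axis and vertical below 0.08 rad and contact force between the fingers and red_bar below 0.1 N), for 0.2 s.
2. the red bar lies in the press, head against the back stop (within 6 mm), let go (x of red_bar_head in the frame of nest between -0.006 and 0.003 m and y of red_bar_head in the frame of nest between -0.006 and 0.006 m and z of red_bar_head in the frame of nest between 0.003 and 0.011 m and angle between red_bar_mid's own z axis and vertical below 0.08 rad and contact force between the fingers and red_bar below 0.1 N), for 0.2 s.
3. the plunger is held at its second stop (at least 6.5 of 8 mm) with the ram down on the bar, for 0.2 s (value of joint plunger above 0.0065 m and value of joint ram between 0.012 and 0.0155 m and x of red_bar_head in the frame of nest above -0.006 m), for 0.2 s.
At the end, for the whole second after the job is handed in: The red bar lies flat in the press channel with its head end within 6 mm of the back stop, and the plunger and ram have sprung fully back up (within 1.5 mm) (value of joint plunger below 0.001 m and value of joint ram below 0.0015 m and x of red_bar_head in the frame of nest between -0.006 and 0.003 m and y of red_bar_head in the frame of nest between -0.006 and 0.006 m and z of red_bar_head in the frame of nest between 0.003 and 0.011 m and angle between red_bar_mid's own z axis and vertical below 0.08 rad); the robot touches nothing.
It fails at once if the blue bar moved more than 20 mm (distance of blue_bar_mid from where it was at the start of the episode above 0.02 m).
It fails at once if a bystander moved more than 30 mm (distance of any of spare_wheel_at, paste_jar_at, oil_bottle_at, tin_cup_at, screwdriver_grip, brush_grip, wrench_grip from where it was at the start of the episode above 0.03 m).
It also fails if it takes over 67 s, if anything falls off the work surface, if the arm or the gripper's body presses on something with over 40 N, if the wrist force passes 120 N, or if a joint passes its speed limit or range.

ROBOT

A 7-joint arm with a two-finger parallel gripper is mounted at the origin on the work surface. World frame = base frame: x ahead of the robot, y to its left, z up, the work surface at z = 0. Lengths are in m, angles in rad, forces in N, time in s.
With the tool pointing down it reaches from about 0.4 to 0.925 m from the base axis. Payload 4.1 kg.
Tool frame: the origin (TCP) lies at the very end of the fingers, on their centre line; the grasp point (between the pads) lies 19 mm behind it; z points along the fingers, y is the direction in which the jaws open and shut (so a half turn about z gives the same grasp; the last joint's range is limited). The gripper opens to 85 mm and grips with 20 to 120 N. Pads are 22 mm wide; open, the fingers measure 114 mm over their backs; the gripper's body (76 mm by 85 mm) begins 54 mm behind the grasp point. The pads swing forward as they close: fully open they stand 13 mm farther back than shut.
Start: joints at [1.052, 0.398, 0.045, 1.537, -0.019, 1.207, -0.051], TCP at [0.265, -0.594, 0.231] pointing down, gripper open.
Joint ranges: [-2.82, 2.82], [-0.49, 2.23], [-1.37, 1.46], [0, 2.46], [-1.36, 4.5], [0.23, 2], [-2.94, 2.94]. Speed limits (rad/s): [2.57, 2.57, 3.14, 3.14, 3.14, 3.14, 3.14].

INTERFACE

Orientations are given as a unit quaternion [w, x, y, z].
In Python, from plant import r gives the robot as it stands.
- The arm moves only by the tool carry_out, never from a script. Its argument "targets" is a list of rows, each an object with "offset": the shift along the tool's x, y, z each as a share of 40 cm, from -1 to 1, a list of three; "dr": the turn, a rotation vector about the tool's x, y, z each as a share of 60 degrees, from -1 to 1, a list of three. In form: [{"offset": [tx, ty, tz], "dr": [wx, wy, wz]}, ...]. A call has exactly 10 rows; each row is the pose to reach, as a shift and turn from the pose commanded when the call began, along the tool's axes at that moment; what a row does not reach only later rows make up. A row lasts 1/12 s, in which the tool goes at most 41.7 mm and 7.16 degrees, less where a joint would pass 70% of its speed; a pose out of reach is approached as far as the arm can. A call with a number of a shift or a turn outside -1 to 1 is refused whole. A call with a gripper value outside its range is refused whole. "fingers" is the opening, from 0 (shut) to 1 (fully open), set as the call begins (left out, the last holds). The fingers move at their own pace and stop on an object; "force" is the grip in N (left out, the last holds). Time passes only in rows, so rows that repeat a pose let the fingers close, or fill a call up. It gives the time, the measured TCP pose, the force and the opening at its end, in the units of the state.
- r.get_state(): the state, without advancing time (a new reading comes with each control period).
- r.snapshot(name): name is "scene" or "top" or "wrist"; returns (picture, depth): 384x512x3 uint8, red, green, blue; 384x512 float32, m along the optical axis (not along the pixel's ray), 0 where there is no reading.
- r.camera_model(name): a dict with "intrinsics" (3x3 intrinsics, pixels), "rvec" (rotation vector, rad) and "tvec" (3), from world to camera coordinates, as OpenCV has them; the wrist camera has in their place "hand_eye" (4x4, takes a point from camera to tool coordinates, whose origin is the TCP and whose axes are the flange's). Camera axes: x right, y down, z forward; pixel columns grow to the right and rows downward; lengths in m; the calibration is good to about 2 mm. A picture is of the moment at which its call begins: read the wrist's pose just before it. camera_model takes no time and is no camera call.
- r.job_done(): hands the job in, once; it reports no verdict.
The state is a dict: "clock": time; "joint_pos": joint angles; "dq": joint speeds; "joint_efforts": joint torques, N m; "eef_pos": TCP position; "tcp_rot": TCP orientation; "force": force on the tool from outside, world axes, zero at the start; "torque": the same for the moment, N m; "opening": finger opening in m.
Only numpy, scipy, OpenCV 4.12 (cv2) and the standard library are available. Lean on these libraries where they do the work, as an engineer would, in place of code of your own. Each camera call takes 0.05 s, during which the arm holds its last target.

## Working session

There is one attempt and no reset: what is moved stays moved. The work goes in short steps, Python scripts to look and compute and a tool call to move; the robot and the scene stay as the last step left them, time stands still between calls to the robot, and variables do not carry over. Pictures are saved under pics/ and viewed, and the job is handed in when it is done.

Besides the shell and the picture viewer there is one more tool, called after ">>>" as name(argument=value, ...) on one line, values as JSON. carry_out: Moves the arm, as the interface text tells. Its arguments: {"type":"object","properties":{"targets":{"type":"array"},"fingers":{"type":"number"},"force":{"type":"number"}},"required":["targets"]}

```bash
ls; mkdir -p pics; cat > h.py <<'E'
import numpy as np,cv2
from plant import r
from scipy.spatial.transform import Rotation as R
def snap(n,f):
    s=r.get_state(); p,d=r.snapshot(n)
    cv2.imwrite(f'pics/{f}.png',cv2.cvtColor(p,cv2.COLOR_RGB2BGR)); np.savez(f'pics/{f}.npz',p=p,d=d,pos=s['eef_pos'],q=s['tcp_rot']); return p,d,s
def cam(n,s=None):
    m=r.camera_model(n); K=np.array(m['intrinsics']); T=np.eye(4)
    if 'hand_eye' in m:
        B=np.eye(4); q=s['tcp_rot']; B[:3,:3]=R.from_quat([q[1],q[2],q[3],q[0]]).as_matrix(); B[:3,3]=s['eef_pos']
        return K,B@np.array(m['hand_eye'])
    T[:3,:3]=R.from_rotvec(np.ravel(m['rvec'])).as_matrix(); T[:3,3]=np.ravel(m['tvec'])
    return K,np.linalg.inv(T)
def world(K,T,d):
    v,u=np.mgrid[:d.shape[0],:d.shape[1]]
    P=np.stack([(u-K[0,2])/K[0,0]*d,(v-K[1,2])/K[1,1]*d,d],-1)
    W=P@T[:3,:3].T+T[:3,3]; W[d<=0]=np.nan; return W
def onplane(K,T,uv,z):
    uv=np.atleast_2d(uv).astype(float); ray=np.c_[(uv[:,0]-K[0,2])/K[0,0],(uv[:,1]-K[1,2])/K[1,1],np.ones(len(uv))]@T[:3,:3].T
    t=(z-T[2,3])/ray[:,2]; return T[:3,3]+ray*t[:,None]
E
python3 - <<'E'
from h import *
print(r.get_state())
for n in('scene','top'):
    p,d,s=snap(n,n+'0'); K,T=cam(n); print(n,K,T)
print(r.camera_model('wrist'))
E
```

```text
pics
{'clock': 0.0, 'joint_pos': array([ 1.05199871,  0.39918737,  0.04502834,  1.53787865, -0.01873383,
        1.2069152 , -0.05067718]), 'dq': array([-1.43036578e-05,  1.23792479e-03,  1.96314382e-03, -9.55351371e-04,
       -4.15032835e-04, -7.74904605e-05,  1.65924766e-04]), 'joint_efforts': array([-2.76546270e-04, -4.75128758e+01,  1.36455584e+00, -2.54215622e+01,
        1.15028681e-02,  9.77365708e-03, -8.30710263e-06]), 'eef_pos': array([ 0.26469552, -0.59296256,  0.23026695]), 'tcp_rot': array([-9.49938161e-04,  9.78038199e-01,  2.08423402e-01, -2.54507582e-04]), 'force': array([-0.05834846,  0.44069735,  0.81373729]), 'torque': array([ 0.09194384,  0.03107613, -0.06207081]), 'opening': 0.08555635484081672}
scene [[436.39053786   0.         249.67030643]
 [  0.         436.39053786 195.16491994]
 [  0.           0.           1.        ]] [[ 0.65030322  0.38771033 -0.65328893  1.41747877]
 [ 0.7594421  -0.35307067  0.5464328  -0.65463737]
 [-0.01879952 -0.85148212 -0.52404654  0.81230955]
 [ 0.          0.          0.          1.        ]]
top [[411.6166136    0.         251.92506923]
 [  0.         411.6166136  187.87046487]
 [  0.           0.           1.        ]] [[ 0.11651408 -0.96971052  0.21467644  0.34167375]
 [-0.99316807 -0.11516197  0.01883901  0.03475903]
 [ 0.00645417 -0.2154048  -0.97650352  1.14592579]
 [ 0.          0.          0.          1.        ]]
{'intrinsics': array([[343.65774357,   0.        , 259.26834128],
       [  0.        , 343.65774357, 189.67945875],
       [  0.        ,   0.        ,   1.        ]]), 'hand_eye': array([[ 2.12565058e-04, -9.61565625e-01, -2.74575134e-01,
         6.96516273e-02],
       [ 9.99999664e-01, -1.31338585e-05,  8.20154579e-04,
         1.90562486e-04],
       [-7.92238681e-04, -2.74575216e-01,  9.61565298e-01,
        -1.42559126e-01],
       [ 0.00000000e+00,  0.00000000e+00,  0.00000000e+00,
         1.00000000e+00]])}
```

View pics/scene0.png

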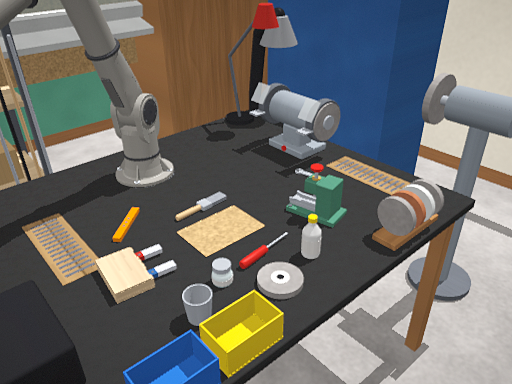

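View pics/top0.png

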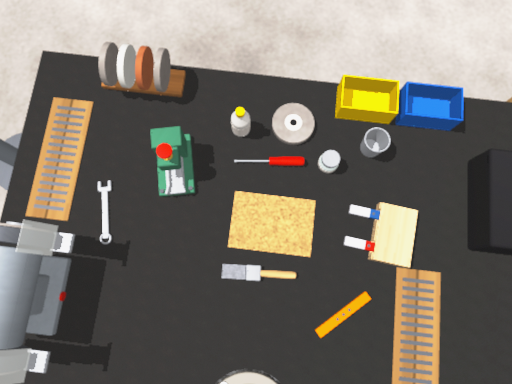

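The red-tailed bar is in the near rack pocket: head at about (355,243) in top, red at (370,246). Look-alikes are the blue bar (360,212), the orange bar (343,314) and the red screwdriver handle (287,160). I choose (355,243), since it is the bar with a red tail in the rack.

```bash
python3 - <<'E'
from h import *
z=np.load('pics/top0.npz'); p,d=z['p'],z['d']; K,T=cam('top'); W=world(K,T,d)
for n,(u,v) in dict(box=(495,200),rackc=(393,236),head=(352,243),headend=(346,242),redt=(371,246),blueh=(358,211),mat=(272,224),plng=(165,151),ghead=(162,135),anvil=(175,180),bench=(320,280),brush=(240,272),bottle=(240,112),jar=(329,160),screw=(285,160),cup=(375,142),orange=(343,314)).items(): print(n,W[v,u].round(4))
b=cv2.cvtColor(p,cv2.COLOR_RGB2BGR)
def crop(b,u0,v0,u1,v1,s,f): cv2.imwrite(f'pics/{f}.png',cv2.resize(b[v0:v1,u0:u1],None,fx=s,fy=s,interpolation=cv2.INTER_CUBIC))
a=cv2.resize(b[195:275,335:425],None,fx=6,fy=6,interpolation=cv2.INTER_CUBIC); cv2.imwrite('pics/rackc.png',a)
crop(b,140,115,215,205,6,'pressc')
q=cv2.imread('pics/scene0.png'); crop(q,275,150,360,235,7,'pressS')
E
```

```text
box [ 0.609  -0.5641  0.1192]
rackc [ 0.4986 -0.3374  0.0355]
head [ 0.4683 -0.2316  0.0228]
headend [ 0.4689 -0.215   0.0237]
redt [ 0.4664 -0.2839  0.0212]
blueh [ 0.5573 -0.2414  0.0271]
mat [ 0.4976 -0.011  -0.0012]
plng [0.6233 0.2777 0.1711]
ghead [0.6781 0.3034 0.1272]
anvil [0.5841 0.2717 0.0296]
bench [ 0.3606 -0.1566  0.0016]
brush [0.3562 0.0614 0.0156]
bottle [0.764  0.1093 0.1314]
jar [ 0.684  -0.1458  0.0574]
screw [ 0.6785 -0.0271  0.0281]
cup [ 0.7716 -0.2842  0.003 ]
orange [ 0.28   -0.222   0.0141]
```

View pics/rackc.png

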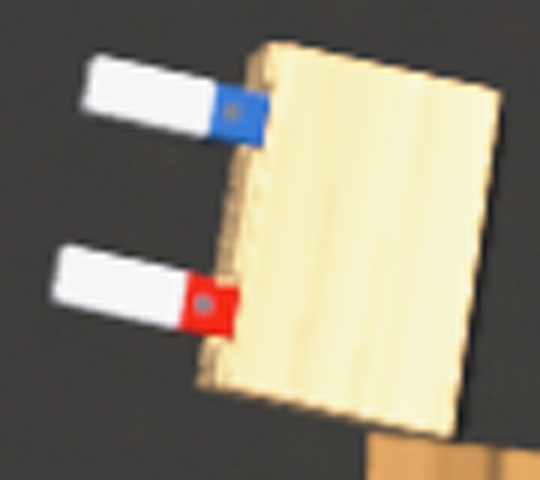

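View pics/pressc.png

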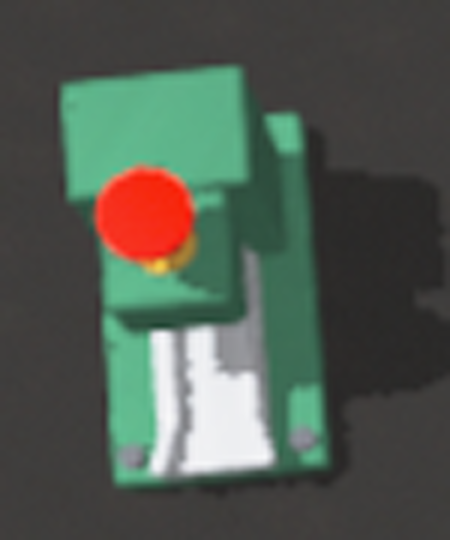

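View pics/pressS.png

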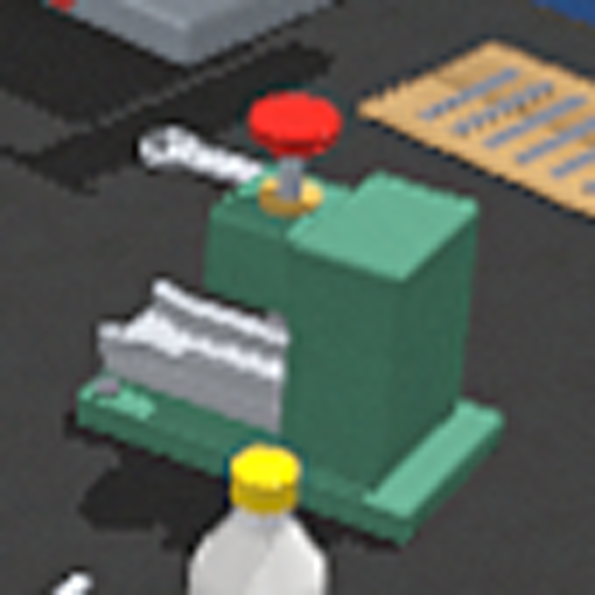

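The crop confirms it: bare metal head with a red tail at crop (210,305), the lower pocket; blue is in the upper one. Next I compute poses from the top view.

```bash
python3 - <<'E'
from h import *
z=np.load('pics/top0.npz'); p,d=z['p'].astype(int),z['d']; K,T=cam('top'); W=world(K,T,d)
def rect(mask,zz,name):
    v,u=np.nonzero(mask); P=onplane(K,T,np.c_[u,v],zz)[:,:2]
    c,s,a=cv2.minAreaRect((P*1000).astype(np.float32)); print(name,len(v),np.round(c,1),np.round(s,1),round(a,1))
def box(u0,v0,u1,v1):
    m=np.zeros(d.shape,bool); m[v0:v1,u0:u1]=1; return m
h=cv2.cvtColor(z['p'],cv2.COLOR_RGB2HSV).astype(int)
rect(box(340,232,376,256)&((h[...,1]<60)&(h[...,2]>150)),.024,'redhead bare')
rect(box(340,232,378,256)&(((h[...,1]<60)&(h[...,2]>150))|((h[...,1]>180)&((h[...,0]<6)|(h[...,0]>174)))),.024,'red whole vis')
rect(box(345,200,372,220)&((h[...,1]<60)&(h[...,2]>150)),.024,'blue bare')
rect(box(225,185,320,260)&(h[...,2]>120)&(h[...,1]>80),.003,'mat')
rect(box(150,140,175,162)&(h[...,1]>180)&((h[...,0]<8)|(h[...,0]>172)),.168,'plunger')
rect(box(365,200,420,268)&(h[...,0]>10)&(h[...,0]<35)&(h[...,2]>200)&(W[...,2]>.03),.036,'rack')
rect(box(145,115,200,205)&(h[...,0]>50)&(h[...,0]<95)&(W[...,2]>.115),.125,'presstop')
g=box(140,110,205,205)&(h[...,0]>50)&(h[...,0]<95); print(np.percentile(W[g][:,2],[5,25,50,75,95]))
rect(g&(W[...,2]<.03),.012,'base')
E
```

```text
redhead bare 214 [ 467.4 -252.6] [88.7 31.4] 76.9
red whole vis 293 [ 466.1 -254.8] [51.8 90. ] 3.9
blue bare 204 [ 560.  -245.9] [57.6 27. ] 83.9
mat 4812 [499.8 -10. ] [232.3 162.6] 89.8
plunger 187 [626.2 282.6] [36.7 37.2] 9.1
rack 2199 [ 505.6 -339.3] [104.6 158. ] 83.8
presstop 806 [650.3 289.8] [108.6  80.7] 9.7
[nan nan nan nan nan]
base 871 [648.2 283. ] [216.9 130.5] 18.1
```

```bash
cat >> h.py <<'E'
def plan(pos,yaw_deg):
    s=r.get_state(); q=s['tcp_rot']; A=R.from_quat([q[1],q[2],q[3],q[0]])
    y=np.radians(yaw_deg); x=np.array([np.cos(y),np.sin(y),0]); zz=np.array([0,0,-1.]); B=R.from_matrix(np.c_[x,np.cross(zz,x),zz])
    o=A.inv().apply(np.array(pos)-s['eef_pos'])/.4; dr=np.degrees((A.inv()*B).as_rotvec())/60
    print('clock %.2f pos %s yaw %.1f F %s open %.4f'%(s['clock'],s['eef_pos'].round(4),np.degrees(np.arctan2(*A.apply([1,0,0])[[1,0]])),np.round(s['force'],2),s['opening']))
    print('offset',o.round(4),'dr',dr.round(4), 'q',s['joint_pos'].round(2))
E
python3 -c "
from h import *
plan([.47,-.25,.2],84)"
```

```text
clock 0.10 pos [ 0.2647 -0.593   0.2304] yaw 24.1 F [ 0.67  0.5  -0.14] open 0.0853
offset [ 0.8183 -0.5737  0.0768] dr [-1.60e-03 -8.00e-04 -9.99e-01] q [ 1.05  0.4   0.05  1.54 -0.02  1.21 -0.05]
```

>>> carry_out(targets=[{"offset":[0.818,-0.574,0.077],"dr":[-0.002,-0.001,-0.999]},{"offset":[0.818,-0.574,0.077],"dr":[-0.002,-0.001,-0.999]},{"offset":[0.818,-0.574,0.077],"dr":[-0.002,-0.001,-0.999]},{"offset":[0.818,-0.574,0.077],"dr":[-0.002,-0.001,-0.999]},{"offset":[0.818,-0.574,0.077],"dr":[-0.002,-0.001,-0.999]},{"offset":[0.818,-0.574,0.077],"dr":[-0.002,-0.001,-0.999]},{"offset":[0.818,-0.574,0.077],"dr":[-0.002,-0.001,-0.999]},{"offset":[0.818,-0.574,0.077],"dr":[-0.002,-0.001,-0.999]},{"offset":[0.818,-0.574,0.077],"dr":[-0.002,-0.001,-0.999]},{"offset":[0.818,-0.574,0.077],"dr":[-0.002,-0.001,-0.999]}], fingers=1, force=80)

```text
clock: 0.93
eef_pos: [0.472, -0.2454, 0.2001]
tcp_rot: [0.0, 0.741, 0.672, 0.001]
force: [1.1, 0.4, 0.1]
opening: 0.085
```

```bash
python3 -c "
from h import *
plan([.47,-.25,.2],84)
snap('wrist','w1')"
```

```text
clock 0.93 pos [ 0.472  -0.2454  0.2001] yaw 84.4 F [1.13 0.45 0.12] open 0.0850
offset [-0.0119 -0.0039  0.0003] dr [ 0.0015 -0.0003  0.0064] q [ 0.68  0.23 -0.33  1.85  0.08  1.08  0.23]
```

View pics/w1.png

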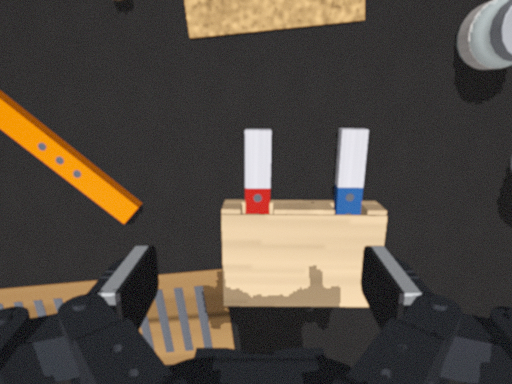

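The wrist view shows the red bar's head top edge at (245..271,129) and the bare/red boundary at row 189.

```bash
python3 - <<'E'
from h import *
z=np.load('pics/w1.npz'); K,T=cam('wrist',dict(eef_pos=z['pos'],tcp_rot=z['q']))
h=cv2.cvtColor(z['p'],cv2.COLOR_RGB2HSV).astype(int)
def ends(u0,v0,u1,v1,m,name):
    k=np.zeros(m.shape,bool); k[v0:v1,u0:u1]=1; k&=m
    v,u=np.nonzero(k); P=onplane(K,T,np.c_[u,v],.024)[:,:2]
    c,s,a=cv2.minAreaRect((P*1000).astype(np.float32)); print(name,np.round(c,1),np.round(s,1),round(a,1)); 
    W=world(K,T,z['d'])[k]; print(np.nanmedian(W,0).round(4))
bare=(h[...,1]<60)&(h[...,2]>120)
ends(235,120,282,195,bare,'red bare'); ends(325,120,380,195,bare,'blue bare')
print(onplane(K,T,[[245,129],[271,129],[245,189],[271,189]],.024).round(4))
m=(h[...,0]>8)&(h[...,0]<35)&(h[...,1]>50)&(h[...,2]>130); 
k=np.zeros(m.shape,bool);k[215:305,215:395]=1; v,u=np.nonzero(k&m); P=onplane(K,T,np.c_[u,v],.036)[:,:2]
print('rack',cv2.minAreaRect((P*1000).astype(np.float32)))
plan([.47,-.25,.2],84)
E
```

```text
red bare [ 471.9 -237.3] [56.5 25.8] 83.7
[ 0.4717 -0.2367  0.0238]
blue bare [ 560.  -248.5] [63.4 27.2] 83.7
[ 0.5605 -0.2442  0.024 ]
[[ 0.4631 -0.2082  0.024 ]
 [ 0.4869 -0.2105  0.024 ]
 [ 0.4569 -0.2651  0.024 ]
 [ 0.4818 -0.2676  0.024 ]]
rack ((502.0701904296875, -340.69195556640625), (97.2475357055664, 166.62713623046875), 84.25457763671875)
clock 0.98 pos [ 0.4746 -0.2407  0.2   ] yaw 84.7 F [2.16 4.04 0.07] open 0.0852
offset [-0.0242 -0.0092 -0.0002] dr [ 0.0027 -0.0034  0.0113] q [ 0.68  0.23 -0.33  1.85  0.08  1.08  0.22]
```

```bash
python3 - <<'E'
from h import *
plan([.470,-.2575,.012],84)
E
```

```text
clock 0.98 pos [ 0.4746 -0.2407  0.2   ] yaw 84.7 F [2.16 4.04 0.07] open 0.0852
offset [-0.0445 -0.0088  0.4698] dr [ 0.0027 -0.0034  0.0113] q [ 0.68  0.23 -0.33  1.85  0.08  1.08  0.22]
```

>>> carry_out(targets=[{"offset":[-0.016,0,0.05],"dr":[0,0,0]},{"offset":[-0.016,0,0.1],"dr":[0,0,0]},{"offset":[-0.016,0,0.2],"dr":[0,0,0]},{"offset":[-0.016,0,0.25],"dr":[0,0,0]},{"offset":[-0.016,0,0.25],"dr":[0,0,0]},{"offset":[-0.016,0,0.25],"dr":[0,0,0]},{"offset":[-0.016,0,0.25],"dr":[0,0,0]},{"offset":[-0.016,0,0.25],"dr":[0,0,0]},{"offset":[-0.016,0,0.25],"dr":[0,0,0]},{"offset":[-0.016,0,0.25],"dr":[0,0,0]}])

```text
clock: 1.82
eef_pos: [0.4705, -0.2576, 0.1019]
tcp_rot: [0.002, 0.743, 0.669, 0.0]
force: [-0.5, 0.4, -0.2]
opening: 0.0855
```

```bash
cat >> h.py <<'E'
def barfit(f,zt,box,mode='bare'):
    z=np.load(f'pics/{f}.npz'); K,T=cam('wrist',dict(eef_pos=z['pos'],tcp_rot=z['q']))
    h=cv2.cvtColor(z['p'],cv2.COLOR_RGB2HSV).astype(int); u0,v0,u1,v1=box
    bare=(h[...,1]<60)&(h[...,2]>120); red=(h[...,1]>170)&(h[...,2]>100)&((h[...,0]<6)|(h[...,0]>174))
    m={'bare':bare,'red':red}[mode]; k=np.zeros(m.shape,bool); k[v0:v1,u0:u1]=1
    n,l,st,_=cv2.connectedComponentsWithStats((k&m).astype(np.uint8)); i=1+np.argmax(st[1:,4]); v,u=np.nonzero(l==i)
    P=onplane(K,T,np.c_[u,v],zt)[:,:2]*1000; print(mode,st[i],cv2.minAreaRect(P.astype(np.float32)),P.mean(0))
E
python3 - <<'E'
from h import *
plan([.470,-.2575,.012],84)
snap('wrist','w2')
barfit('w2',.024,(100,0,400,260)); barfit('w2',.024,(100,0,400,260),'red')
plan([.470,-.2575,.012],84)
E
```

```text
clock 1.82 pos [ 0.4705 -0.2576  0.1019] yaw 84.0 F [-0.54  0.39 -0.17] open 0.0855
offset [ 0.0008 -0.002   0.2248] dr [ 0.0035  0.0029 -0.0002] q [ 0.67  0.35 -0.3   1.94  0.14  0.87  0.19]
bare [ 237  125   40   85 3286] ((471.51336669921875, -236.93972778320312), (56.29140853881836, 25.49677848815918), 83.88199615478516) [ 471.59380526 -236.12974731]
red [ 239  211   37   36 1040] ((467.0150146484375, -279.294677734375), (26.016645431518555, 24.669628143310547), 83.87982940673828) [ 466.99008427 -278.60422669]
clock 1.87 pos [ 0.4702 -0.2575  0.1016] yaw 84.0 F [0.24 0.38 0.12] open 0.0855
offset [ 0.0005 -0.0012  0.224 ] dr [ 0.003   0.0027 -0.0001] q [ 0.67  0.35 -0.3   1.94  0.14  0.87  0.19]
```

View pics/w2.png

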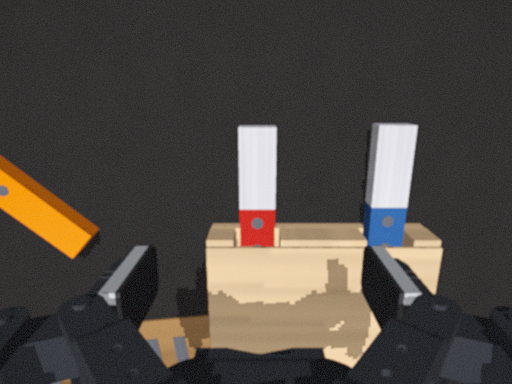

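>>> carry_out(targets=[{"offset":[0,-0.002,0.05],"dr":[0.003,0.003,0]},{"offset":[0,-0.002,0.1],"dr":[0.003,0.003,0]},{"offset":[0,-0.002,0.14],"dr":[0.003,0.003,0]},{"offset":[0,-0.002,0.18],"dr":[0.003,0.003,0]},{"offset":[0,-0.002,0.205],"dr":[0.003,0.003,0]},{"offset":[0,-0.002,0.222],"dr":[0.003,0.003,0]},{"offset":[0,-0.002,0.222],"dr":[0.003,0.003,0]},{"offset":[0,-0.002,0.222],"dr":[0.003,0.003,0]},{"offset":[0,-0.002,0.222],"dr":[0.003,0.003,0]},{"offset":[0,-0.002,0.222],"dr":[0.003,0.003,0]}])

```text
clock: 2.7
eef_pos: [0.4696, -0.2576, 0.0127]
tcp_rot: [-0.0, 0.743, 0.669, 0.0]
force: [0.2, 0.2, 0.9]
opening: 0.0855
```

>>> carry_out(targets=[{"offset":[0,0,0],"dr":[0,0,0]},{"offset":[0,0,0],"dr":[0,0,0]},{"offset":[0,0,0],"dr":[0,0,0]},{"offset":[0,0,0],"dr":[0,0,0]},{"offset":[0,0,0],"dr":[0,0,0]},{"offset":[0,0,0],"dr":[0,0,0]},{"offset":[0,0,0],"dr":[0,0,0]},{"offset":[0,0,0],"dr":[0,0,0]},{"offset":[0,0,0],"dr":[0,0,0]},{"offset":[0,0,0],"dr":[0,0,0]}], fingers=0, force=80)

```text
clock: 3.53
eef_pos: [0.469, -0.2572, 0.012]
tcp_rot: [-0.001, 0.743, 0.669, -0.0]
force: [-1.0, 0.1, 4.8]
opening: 0.0218
```

```bash
python3 - <<'E'
from h import *
plan([.470,-.2575,.012],84)
snap('wrist','w3')
E
```

```text
clock 3.53 pos [ 0.469  -0.2572  0.012 ] yaw 84.0 F [-1.    0.14  4.81] open 0.0218
offset [-0.0004  0.0025 -0.0001] dr [-0.0016 -0.001  -0.0001] q [ 0.64  0.48 -0.27  1.99  0.19  0.7   0.14]
```

View pics/w3.png

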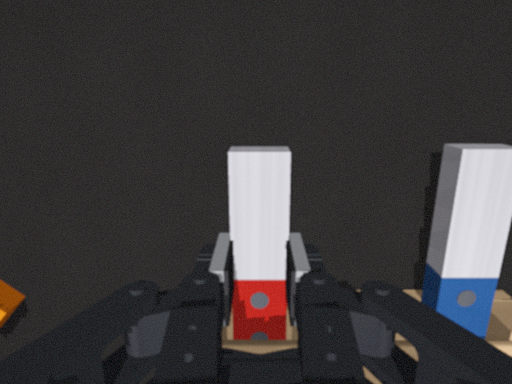

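Gripped (bar between the pads around (260,260)). Pull straight out.

>>> carry_out(targets=[{"offset":[0,0,-0.005],"dr":[0,0,0]},{"offset":[0.02,0,-0.007],"dr":[0,0,0]},{"offset":[0.06,0,-0.007],"dr":[0,0,0]},{"offset":[0.1,0,-0.007],"dr":[0,0,0]},{"offset":[0.14,0,-0.007],"dr":[0,0,0]},{"offset":[0.18,0,-0.007],"dr":[0,0,0]},{"offset":[0.22,0,-0.007],"dr":[0,0,0]},{"offset":[0.26,0,-0.007],"dr":[0,0,0]},{"offset":[0.3,0,-0.007],"dr":[0,0,0]},{"offset":[0.33,0,-0.007],"dr":[0,0,0]}])

```text
clock: 4.42
eef_pos: [0.4822, -0.1235, 0.0142]
tcp_rot: [-0.002, 0.743, 0.67, -0.0]
force: [-0.7, -0.8, -1.5]
opening: 0.0218
```

```bash
python3 - <<'E'
from h import *
plan([.499,.026,.016],84)
snap('wrist','w4');snap('scene','s4')
E
```

```text
clock 4.42 pos [ 0.4822 -0.1235  0.0142] yaw 84.1 F [-0.67 -0.75 -1.53] open 0.0218
offset [ 0.3761  0.0032 -0.0037] dr [-0.0027 -0.0022  0.0016] q [ 0.42  0.43 -0.3   2.08  0.2   0.67 -0.12]
```

View pics/w4.png

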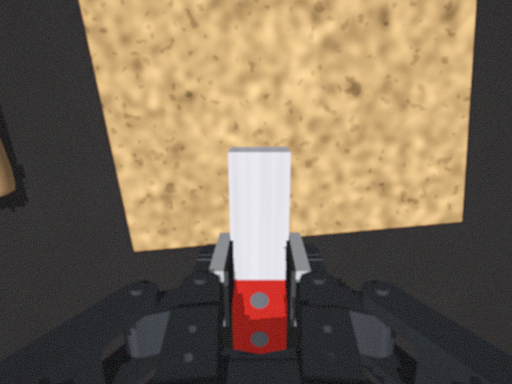

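View pics/s4.png

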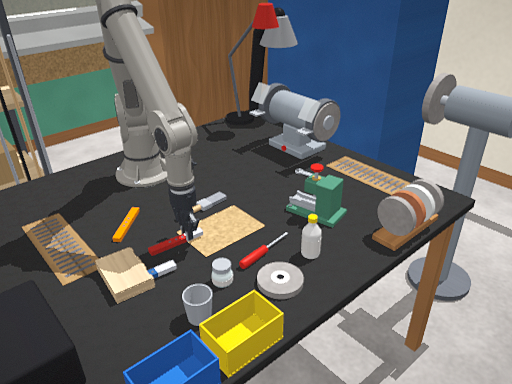

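>>> carry_out(targets=[{"offset":[0.04,0,-0.01],"dr":[0,0,0]},{"offset":[0.1,0,-0.02],"dr":[0,0,0]},{"offset":[0.16,0,-0.02],"dr":[0,0,0]},{"offset":[0.22,0,-0.02],"dr":[0,0,0]},{"offset":[0.28,0,-0.02],"dr":[0,0,0]},{"offset":[0.34,0,-0.02],"dr":[0,0,0]},{"offset":[0.374,0,-0.02],"dr":[0,0,0]},{"offset":[0.374,0,-0.01],"dr":[-0.002,-0.002,0]},{"offset":[0.374,0,0.0],"dr":[-0.002,-0.002,0]},{"offset":[0.374,0,0.01],"dr":[-0.002,-0.002,0]}])

```text
clock: 5.35
eef_pos: [0.4978, 0.0211, 0.0101]
tcp_rot: [0.0, 0.744, 0.669, -0.001]
force: [0.6, -0.1, -1.8]
opening: 0.0221
```

```bash
python3 - <<'E'
from h import *
plan([.499,.026,.005],84)
E
```

```text
clock 5.35 pos [0.4978 0.0211 0.0101] yaw 83.9 F [ 0.61 -0.07 -1.83] open 0.0221
offset [0.0127 0.0018 0.0128] dr [-0.0007  0.0022 -0.0016] q [ 0.14  0.44 -0.33  2.08  0.23  0.66 -0.44]
```

Lower gently, watching the force.

>>> carry_out(targets=[{"offset":[0,0,0.004],"dr":[0,0,0]},{"offset":[0,0,0.006],"dr":[0,0,0]},{"offset":[0,0,0.008],"dr":[0,0,0]},{"offset":[0,0,0.01],"dr":[0,0,0]},{"offset":[0,0,0.011],"dr":[0,0,0]},{"offset":[0,0,0.011],"dr":[0,0,0]},{"offset":[0,0,0.011],"dr":[0,0,0]},{"offset":[0,0,0.011],"dr":[0,0,0]},{"offset":[0,0,0.011],"dr":[0,0,0]},{"offset":[0,0,0.011],"dr":[0,0,0]}])

```text
clock: 6.18
eef_pos: [0.4984, 0.0229, 0.0065]
tcp_rot: [0.0, 0.743, 0.669, -0.0]
force: [0.4, -0.9, -1.8]
opening: 0.0213
```

>>> carry_out(targets=[{"offset":[0,0,0.001],"dr":[0,0,0]},{"offset":[0,0,0.002],"dr":[0,0,0]},{"offset":[0,0,0.003],"dr":[0,0,0]},{"offset":[0,0,0.003],"dr":[0,0,0]},{"offset":[0,0,0.003],"dr":[0,0,0]},{"offset":[0,0,0.003],"dr":[0,0,0]},{"offset":[0,0,0.003],"dr":[0,0,0]},{"offset":[0,0,0.003],"dr":[0,0,0]},{"offset":[0,0,0.003],"dr":[0,0,0]},{"offset":[0,0,0.003],"dr":[0,0,0]}])

```text
clock: 7.02
eef_pos: [0.4983, 0.0228, 0.0053]
tcp_rot: [0.0, 0.743, 0.669, -0.0]
force: [0.1, 0.4, -1.5]
opening: 0.0223
```

>>> carry_out(targets=[{"offset":[0,0,0],"dr":[0,0,0]},{"offset":[0,0,0],"dr":[0,0,0]},{"offset":[0,0,0],"dr":[0,0,0]},{"offset":[0,0,0],"dr":[0,0,0]},{"offset":[0,0,0],"dr":[0,0,0]},{"offset":[0,0,-0.02],"dr":[0,0,0]},{"offset":[0,0,-0.08],"dr":[0,0,0]},{"offset":[0,0,-0.15],"dr":[0,0,0]},{"offset":[0,0,-0.22],"dr":[0,0,0]},{"offset":[0,0,-0.25],"dr":[0,0,0]}], fingers=1)

```text
clock: 7.85
eef_pos: [0.5005, 0.0233, 0.1092]
tcp_rot: [0.002, 0.743, 0.669, 0.002]
force: [0.5, -0.1, -0.6]
opening: 0.0854
```

```bash
python3 - <<'E'
from h import *
snap('wrist','w5')
snap('wrist','w5b')
barfit('w5b',.017,(100,0,400,300)); barfit('w5b',.017,(100,0,400,384),'red')
plan([.49,-.07,.1],84)
E
```

```text
bare [ 235  125   38   80 2868] ((500.4863586425781, 42.990325927734375), (56.384273529052734, 25.274761199951172), 83.80235290527344) [500.60251318  43.76641362]
red [ 239  206   31  132 3502] ((491.6326599121094, -42.38533020019531), (112.47525024414062, 22.80654525756836), 84.45540618896484) [491.77599513 -41.24439005]
clock 7.95 pos [0.5007 0.0232 0.1084] yaw 84.0 F [ 0.8   0.03 -0.03] open 0.0849
offset [-0.2345 -0.0023  0.0211] dr [ 0.0064  0.0001 -0.0002] q [ 0.19  0.28 -0.38  2.01  0.14  0.86 -0.37]
```

View pics/w5b.png

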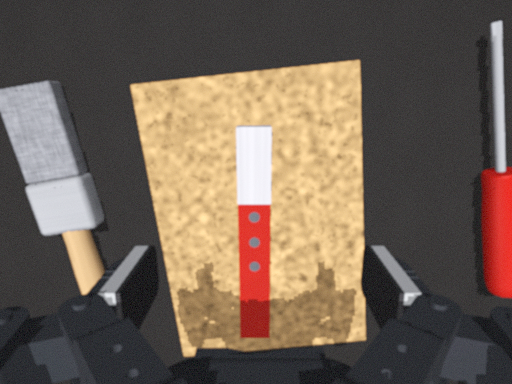

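Bar lies flat on the mat: head at (254,126), tail end at (255,338). Next a look at the press before regrasping.

>>> carry_out(targets=[{"offset":[0.05,-0.02,-0.1],"dr":[0,0,0]},{"offset":[0.1,-0.04,-0.2],"dr":[0,0,0]},{"offset":[0.15,-0.06,-0.3],"dr":[0,0,0]},{"offset":[0.2,-0.08,-0.4],"dr":[0,0,0]},{"offset":[0.3,-0.1,-0.42],"dr":[0,0,0]},{"offset":[0.4,-0.1,-0.42],"dr":[0,0,0]},{"offset":[0.45,-0.1,-0.42],"dr":[0,0,0]},{"offset":[0.48,-0.1,-0.42],"dr":[0,0,0]},{"offset":[0.48,-0.1,-0.42],"dr":[0,0,0]},{"offset":[0.48,-0.1,-0.42],"dr":[0,0,0]}])

```text
clock: 8.78
eef_pos: [0.478, 0.2178, 0.2719]
tcp_rot: [0.0, 0.743, 0.67, -0.002]
force: [1.0, -0.1, 0.1]
opening: 0.0853
```

```bash
python3 - <<'E'
from h import *
snap('wrist','w6a')
snap('wrist','w6')
plan([.49,-.07,.1],84)
E
```

```text
clock 8.88 pos [0.4786 0.2161 0.2721] yaw 83.9 F [-0.2  -0.7  -0.18] open 0.0855
offset [-0.7068  0.1054  0.4322] dr [-0.0011  0.0028 -0.0023] q [-0.04  0.17 -0.53  1.76  0.09  1.23 -0.7 ]
```

View pics/w6.png

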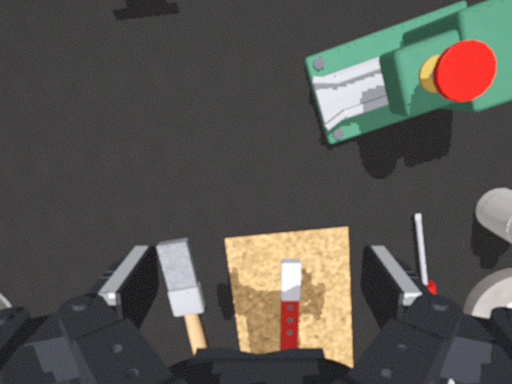

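>>> carry_out(targets=[{"offset":[0,0.06,0],"dr":[0,0,0]},{"offset":[0,0.12,0],"dr":[0,0,0]},{"offset":[0,0.18,0],"dr":[0,0,0]},{"offset":[0,0.24,0],"dr":[0,0,0]},{"offset":[0,0.26,0],"dr":[0,0,0]},{"offset":[0,0.26,0],"dr":[0,0,0]},{"offset":[0,0.26,0],"dr":[0,0,0]},{"offset":[0,0.26,0],"dr":[0,0,0]},{"offset":[0,0.26,0],"dr":[0,0,0]},{"offset":[0,0.26,0],"dr":[0,0,0]}])

```text
clock: 9.72
eef_pos: [0.5811, 0.2077, 0.2735]
tcp_rot: [0.001, 0.743, 0.67, -0.0]
force: [0.3, -0.2, 0.2]
opening: 0.0854
```

```bash
python3 - <<'E'
from h import *
snap('wrist','w7')
b=cv2.imread('pics/w7.png'); cv2.imwrite('pics/w7c.png',cv2.resize(b[0:200,120:360],None,fx=3.2,fy=2.9,interpolation=cv2.INTER_CUBIC))
plan([.49,-.07,.1],84)
E
```

```text
clock 9.77 pos [0.5813 0.2077 0.2735] yaw 84.1 F [-0.4   0.09 -0.75] open 0.0856
offset [-0.7136 -0.1552  0.4345] dr [0.0006 0.0011 0.0009] q [-0.03  0.34 -0.5   1.55  0.17  1.29 -0.66]
```

View pics/w7.png

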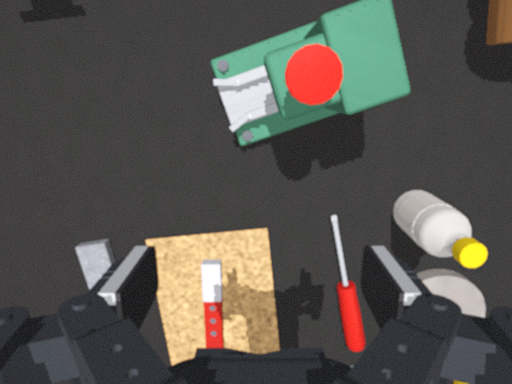

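```bash
python3 - <<'E'
from h import *
for f in('w6','w7'):
    z=np.load(f'pics/{f}.npz'); K,T=cam('wrist',dict(eef_pos=z['pos'],tcp_rot=z['q'])); W=world(K,T,z['d'])
    h=cv2.cvtColor(z['p'],cv2.COLOR_RGB2HSV).astype(int); up=np.arange(384)[:,None]<160
    red=(h[...,1]>180)&(h[...,2]>100)&((h[...,0]<8)|(h[...,0]>172))&up
    v,u=np.nonzero(red); zr=W[red][:,2]; print(f,'red z',np.nanpercentile(zr,[10,50,90]))
    k=red&(np.abs(W[...,2]-np.nanmedian(zr))<.006); v,u=np.nonzero(k); P=onplane(K,T,np.c_[u,v],.168)[:,:2]*1000
    print('plunger',cv2.minEnclosingCircle(P.astype(np.float32)),cv2.fitEllipse(cv2.convexHull(P.astype(np.float32))))
    g=(h[...,0]>50)&(h[...,0]<95)&(h[...,1]>60)&up; zg=W[g][:,2]; print(np.histogram(zg[~np.isnan(zg)],bins=np.arange(-.005,.18,.01)))
    for lo,hi,zz,nm in((.105,.14,.125,'head'),(.14,.175,.16,'col'),(.0,.03,.01,'base')):
        k=g&(W[...,2]>lo)&(W[...,2]<hi); n,l,st,_=cv2.connectedComponentsWithStats(k.astype(np.uint8))
        if n<2: continue
        zz=np.nanmedian(W[k][:,2]); v,u=np.nonzero(k);P=W[k][:,:2]*1000
        print(nm,len(u),'z',zz,cv2.minAreaRect(P.astype(np.float32)))
    a=(h[...,1]<60)&(h[...,2]>90)&up&(np.abs(W[...,2]-.03)<.02)&(W[...,1]>.2)&(W[...,0]<.63)
    v,u=np.nonzero(a); print('anvil z',np.histogram(W[a][:,2],bins=np.arange(.01,.05,.004)))
    P=W[a&(abs(W[...,2]-.03)<.003)][:,:2]*1000; print(cv2.minAreaRect(P.astype(np.float32)))
b=cv2.imread('pics/w7.png'); cv2.imwrite('pics/w7d.png',cv2.resize(b[40:160,200:330],None,fx=5,fy=5,interpolation=cv2.INTER_CUBIC))
E
```

```text
w6 red z [0.1670637  0.16819063 0.16910869]
plunger ((625.2247924804688, 283.5110778808594), 20.740711212158203) ((625.1927490234375, 283.7295227050781), (38.59782791137695, 41.0655517578125), 96.4371337890625)
(array([ 341,   93, 3959,   50,   54,   69,   67,   71,   91,  294,  404,
        439, 1918, 4544,    0,    0,    0,    0]), array([-0.005,  0.005,  0.015,  0.025,  0.035,  0.045,  0.055,  0.065,
        0.075,  0.085,  0.095,  0.105,  0.115,  0.125,  0.135,  0.145,
        0.155,  0.165,  0.175]))
head 6901 z 0.12667685366976922 ((640.5751342773438, 288.7496032714844), (88.13513946533203, 80.52798461914062), 8.896855354309082)
base 4282 z 0.01795357896917013 ((655.669677734375, 279.4383850097656), (214.49063110351562, 124.27970123291016), 12.860695838928223)
anvil z (array([  23,   94,  193,  133,  973, 1240,   59,  968,    8]), array([0.01 , 0.014, 0.018, 0.022, 0.026, 0.03 , 0.034, 0.038, 0.042,
       0.046]))
((582.764892578125, 273.9927978515625), (72.52418518066406, 55.033355712890625), 12.297905921936035)
w7 red z [0.16714707 0.16802785 0.16893856]
plunger ((626.463378
[... 264 characters left out ...]
    0]), array([-0.005,  0.005,  0.015,  0.025,  0.035,  0.045,  0.055,  0.065,
        0.075,  0.085,  0.095,  0.105,  0.115,  0.125,  0.135,  0.145,
        0.155,  0.165,  0.175]))
head 8977 z 0.12970289749494007 ((650.9047241210938, 289.5155944824219), (105.09528350830078, 80.1933822631836), 12.58555793762207)
base 3206 z 0.017740800448109356 ((649.5760498046875, 287.4909362792969), (211.22451782226562, 116.53764343261719), 13.15588092803955)
anvil z (array([  0,  62, 168,  70, 933, 737,  23, 738,   2]), array([0.01 , 0.014, 0.018, 0.022, 0.026, 0.03 , 0.034, 0.038, 0.042,
       0.046]))
((575.6580810546875, 272.055908203125), (53.767879486083984, 49.96727752685547), 13.073504447937012)
```

View pics/w7d.png

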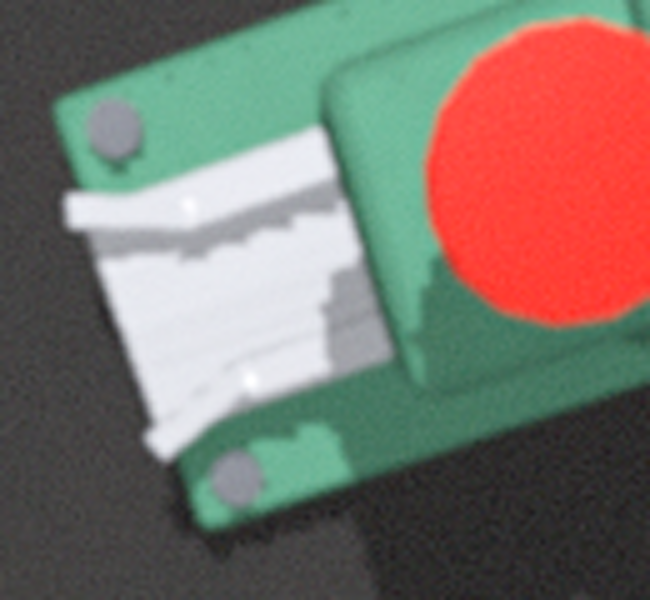

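```bash
python3 - <<'E'
from h import *
z=np.load('pics/w7.npz'); K,T=cam('wrist',dict(eef_pos=z['pos'],tcp_rot=z['q']))
px=lambda L:[(200+a/5,40+b/5) for a,b in L]
def an(a,b): d=b-a; return round(float(np.degrees(np.arctan2(d[1],d[0]))),2)
P=onplane(K,T,px([(52,103),(195,530),(55,100),(330,8),(215,530),(640,385)]),.018)
print('base front',P[:2].round(4),an(P[0],P[1]),'left',an(P[2],P[3]),'right',an(P[4],P[5]),'mid',P[:2].mean(0))
Q=onplane(K,T,px([(120,192),(322,127),(190,243),(345,180),(185,430),(270,398)]),.04)  # rail top edges
print('rails',an(Q[0],Q[1]),Q.round(4)[:4])
A=onplane(K,T,px([(95,255),(155,425)]),.03); print('anvil mouth',A.round(4),A.mean(0))
E=onplane(K,T,px([(65,212),(160,445)]),.04); print('lip ends',E.round(4),E.mean(0),an(E[0],E[1]))
# plunger->
c=np.array([.6262,.2835])
for n,m in(('base',P[:2].mean(0)),('anvil',A.mean(0)),('lip',E.mean(0))): print(n,an(m[:2],c),np.linalg.norm(m[:2]-c))
# rotated calipers on edges: green mask base line fit
W=world(K,T,z['d']);h=cv2.cvtColor(z['p'],cv2.COLOR_RGB2HSV).astype(int)
g=(h[...,0]>50)&(h[...,0]<95)&(h[...,1]>60)&(np.arange(384)[:,None]<160)
e=[]
for u in range(215,300,3):
    v=np.nonzero(g[:,u])[0]
    if len(v): e.append((u,v[0],v[-1]))
e=np.array(e); 
for i,s in((1,slice(2,None)),(2,slice(12,None))):
    X=onplane(K,T,e[s][:,[0,i]],.018); q=cv2.fitLine(X[:,:2].astype(np.float32)*1000,cv2.DIST_HUBER,0,.01,.01).ravel(); print('edge',i,np.degrees(np.arctan2(q[1],q[0])),q)
E
```

```text
base front [[0.5393 0.3137 0.018 ]
 [0.5591 0.2179 0.018 ]] -78.33 left 11.32 right 12.88 mid [0.54920193 0.26580705 0.018     ]
rails 10.97 [[0.5536 0.293  0.04  ]
 [0.5967 0.3013 0.04  ]
 [0.5669 0.2814 0.04  ]
 [0.6004 0.2905 0.04  ]]
anvil mouth [[0.5456 0.2811 0.03  ]
 [0.5539 0.2438 0.03  ]] [0.54977506 0.26247871 0.03      ]
lip ends [[0.5417 0.2902 0.04  ]
 [0.5554 0.2403 0.04  ]] [0.54850153 0.26528507 0.04      ] -74.64
base 12.94 0.07900470688333296
anvil 15.38 0.07926326837575333
lip 13.19 0.07980498352971739
edge 1 12.916325 [9.7469753e-01 2.2352783e-01 5.8848352e+02 3.2617090e+02]
edge 2 13.923665 [9.7061718e-01 2.4062897e-01 5.9832190e+02 2.2591762e+02]
```

```bash
python3 - <<'E'
from h import *
plan([.488,-.0766,.1],84)
E
```

```text
clock 9.77 pos [0.5813 0.2077 0.2735] yaw 84.1 F [-0.4   0.09 -0.75] open 0.0856
offset [-0.7305 -0.1585  0.4345] dr [0.0006 0.0011 0.0009] q [-0.03  0.34 -0.5   1.55  0.17  1.29 -0.66]
```

>>> carry_out(targets=[{"offset":[-0.06,-0.01,0.02],"dr":[0,0,0]},{"offset":[-0.14,-0.03,0.08],"dr":[0,0,0]},{"offset":[-0.23,-0.05,0.14],"dr":[0,0,0]},{"offset":[-0.32,-0.07,0.2],"dr":[0,0,0]},{"offset":[-0.41,-0.09,0.26],"dr":[0,0,0]},{"offset":[-0.5,-0.11,0.32],"dr":[0,0,0]},{"offset":[-0.59,-0.13,0.38],"dr":[0,0,0]},{"offset":[-0.67,-0.15,0.42],"dr":[0,0,0]},{"offset":[-0.72,-0.159,0.434],"dr":[0,0,0]},{"offset":[-0.73,-0.159,0.434],"dr":[0.001,0.001,0.001]}])

```text
clock: 10.6
eef_pos: [0.4836, -0.0822, 0.0974]
tcp_rot: [-0.002, 0.746, 0.666, -0.004]
force: [-1.0, -1.0, -0.2]
opening: 0.0853
```

>>> carry_out(targets=[{"offset":[0,0,0.03],"dr":[0,0,0]},{"offset":[0,0,0.08],"dr":[0,0,0]},{"offset":[0,0,0.1],"dr":[0,0,0]},{"offset":[0,0,0.1],"dr":[0,0,0]},{"offset":[0,0,0.1],"dr":[0,0,0]},{"offset":[0,0,0.1],"dr":[0,0,0]},{"offset":[0,0,0.1],"dr":[0,0,0]},{"offset":[0,0,0.1],"dr":[0,0,0]},{"offset":[0,0,0.1],"dr":[0,0,0]},{"offset":[0,0,0.1],"dr":[0,0,0]}])

```text
clock: 11.43
eef_pos: [0.4885, -0.0766, 0.0601]
tcp_rot: [-0.0, 0.743, 0.669, -0.0]
force: [0.6, -0.8, 0.3]
opening: 0.0852
```

```bash
python3 - <<'E'
from h import *
snap('wrist','w8')
barfit('w8',.017,(100,0,400,300)); barfit('w8',.017,(100,0,400,384),'red')
plan([.488,-.0766,.0055],84)
E
```

```text
bare [ 233    0   51   46 2273] ((498.5692138671875, 24.967927932739258), (20.265464782714844, 24.875417709350586), 83.9781494140625) [498.587328    25.35312433]
red [ 235   47   46  207 7959] ((491.5894470214844, -42.560325622558594), (113.67977142333984, 23.113649368286133), 84.05352020263672) [491.81595884 -39.72917329]
clock 11.48 pos [ 0.4884 -0.0766  0.06  ] yaw 83.9 F [ 0.22 -0.91 -1.03] open 0.0853
offset [-1.000e-04 -1.000e-03  1.364e-01] dr [-0.0003 -0.     -0.0011] q [ 0.37  0.35 -0.35  2.06  0.17  0.76 -0.2 ]
```

View pics/w8.png

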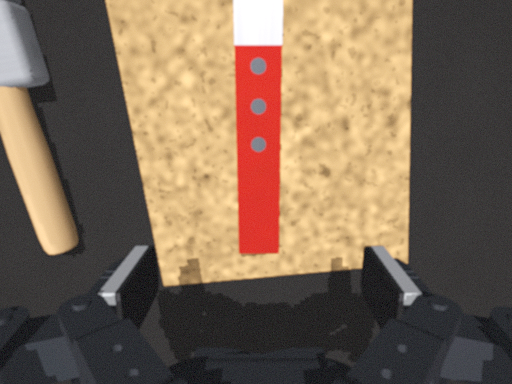

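>>> carry_out(targets=[{"offset":[0,-0.001,0.03],"dr":[0,0,0]},{"offset":[0,-0.001,0.06],"dr":[0,0,0]},{"offset":[0,-0.001,0.09],"dr":[0,0,0]},{"offset":[0,-0.001,0.115],"dr":[0,0,0]},{"offset":[0,-0.001,0.128],"dr":[0,0,0]},{"offset":[0,-0.001,0.136],"dr":[0,0,0]},{"offset":[0,-0.001,0.136],"dr":[0,0,0]},{"offset":[0,-0.001,0.136],"dr":[0,0,0]},{"offset":[0,-0.001,0.136],"dr":[0,0,0]},{"offset":[0,-0.001,0.136],"dr":[0,0,0]}])

```text
clock: 12.32
eef_pos: [0.4883, -0.0766, 0.0059]
tcp_rot: [0.0, 0.744, 0.669, 0.0]
force: [1.0, 0.1, 0.1]
opening: 0.0855
```

>>> carry_out(targets=[{"offset":[0,0,0],"dr":[0,0,0]},{"offset":[0,0,0],"dr":[0,0,0]},{"offset":[0,0,0],"dr":[0,0,0]},{"offset":[0,0,0],"dr":[0,0,0]},{"offset":[0,0,0],"dr":[0,0,0]},{"offset":[0,0,0],"dr":[0,0,0]},{"offset":[0,0,0],"dr":[0,0,0]},{"offset":[0,0,0],"dr":[0,0,0]},{"offset":[0,0,0],"dr":[0,0,0]},{"offset":[0,0,0],"dr":[0,0,0]}], fingers=0, force=110)

```text
clock: 13.15
eef_pos: [0.4879, -0.0765, 0.0059]
tcp_rot: [-0.0, 0.743, 0.669, -0.0]
force: [-1.6, 0.9, 4.9]
opening: 0.0208
```

>>> carry_out(targets=[{"offset":[0,0,-0.02],"dr":[0,0,0]},{"offset":[0,0,-0.06],"dr":[0,0,0]},{"offset":[0,0,-0.1],"dr":[0,0,0]},{"offset":[0,0,-0.15],"dr":[0,0,0]},{"offset":[0,0,-0.2],"dr":[0,0,0]},{"offset":[0,0,-0.2],"dr":[0,0,0]},{"offset":[0,0,-0.2],"dr":[0,0,0]},{"offset":[0,0,-0.2],"dr":[0,0,0]},{"offset":[0,0,-0.2],"dr":[0,0,0]},{"offset":[0,0,-0.2],"dr":[0,0,0]}])

```text
clock: 13.98
eef_pos: [0.4868, -0.0764, 0.0842]
tcp_rot: [-0.001, 0.743, 0.669, -0.001]
force: [0.1, 0.7, -1.4]
opening: 0.021
```

```bash
python3 - <<'E'
from h import *
snap('wrist','w9');snap('scene','s9')
d=np.array([.9744,.2250]);n=np.array([.6476,.2884])
t=n-d*(.148+.15); print('stage',t)
plan([t[0],t[1],.09],13)
E
```

```text
stage [0.3572288 0.22135  ]
clock 14.08 pos [ 0.4872 -0.0764  0.0845] yaw 83.9 F [-0.85  0.19 -1.93] open 0.0209
offset [ 0.706  -0.4017 -0.0125] dr [-0.0024  0.0013  1.1824] q [ 0.38  0.31 -0.36  2.04  0.15  0.81 -0.18]
```

View pics/w9.png

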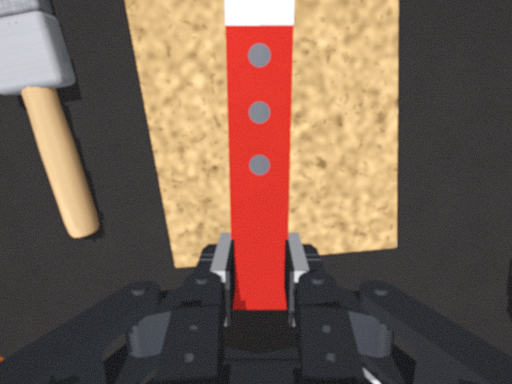

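View pics/s9.png

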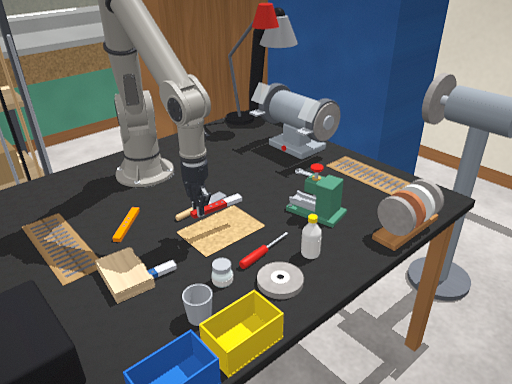

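```bash
python3 - <<'E'
from h import *
z=np.load('pics/w9.npz'); K,T=cam('wrist',dict(eef_pos=z['pos'],tcp_rot=z['q'])); W=world(K,T,z['d'])
for v in (5,15,40,80,130,180,215): 
    w=W[v,250:272]; print(v,np.nanmedian(w,0).round(4))
barfit('w9',.0845+.0185-.007,(150,0,350,330),'red')
n=np.array([.6476,.2884]);d=np.array([.9744,.2250])
for D in (.29,): t=n-d*D; plan([*t,.09],13); print(t)
E
```

```text
5 [0.4975 0.0213 0.095 ]
15 [0.4972 0.0182 0.0948]
40 [0.4964 0.0103 0.0946]
80 [ 0.495  -0.0033  0.0949]
130 [ 0.4931 -0.0213  0.0949]
180 [ 0.4911 -0.0407  0.095 ]
215 [ 0.4895 -0.0554  0.0951]
red [  226    27    67   284 15223] ((490.3914794921875, -42.489444732666016), (114.1312026977539, 23.296886444091797), 84.05345916748047) [490.88718226 -37.13085579]
clock 14.08 pos [ 0.4872 -0.0764  0.0845] yaw 83.9 F [-0.85  0.19 -1.93] open 0.0209
offset [ 0.7125 -0.3828 -0.0125] dr [-0.0024  0.0013  1.1824] q [ 0.38  0.31 -0.36  2.04  0.15  0.81 -0.18]
[0.365024 0.22315 ]
```

>>> carry_out(targets=[{"offset":[0.06,-0.03,-0.01],"dr":[0,0,0.1]},{"offset":[0.13,-0.07,-0.01],"dr":[0,0,0.2]},{"offset":[0.2,-0.11,-0.01],"dr":[0,0,0.3]},{"offset":[0.27,-0.15,-0.01],"dr":[0,0,0.4]},{"offset":[0.34,-0.19,-0.01],"dr":[0,0,0.5]},{"offset":[0.41,-0.22,-0.01],"dr":[0,0,0.6]},{"offset":[0.48,-0.26,-0.01],"dr":[0,0,0.7]},{"offset":[0.55,-0.3,-0.01],"dr":[0,0,0.8]},{"offset":[0.61,-0.33,-0.01],"dr":[0,0,0.9]},{"offset":[0.65,-0.35,-0.01],"dr":[0,0,1]}])

```text
clock: 14.92
eef_pos: [0.3745, 0.1996, 0.0894]
tcp_rot: [-0.001, 0.978, 0.207, -0.001]
force: [1.2, -0.2, -0.2]
opening: 0.0207
```

```bash
python3 - <<'E'
from h import *
plan([.365,.2232,.06],13)
E
```

```text
clock 14.92 pos [0.3745 0.1996 0.0894] yaw 23.8 F [ 1.24 -0.22 -0.24] open 0.0207
offset [ 0.0023 -0.0634  0.0735] dr [-0.0015  0.0011  0.1806] q [-0.22  0.19 -0.41  2.19  0.11  0.78 -1.85]
```

>>> carry_out(targets=[{"offset":[0,-0.02,0],"dr":[0,0,0.06]},{"offset":[0,-0.04,0.02],"dr":[0,0,0.12]},{"offset":[0.002,-0.062,0.04],"dr":[0,0,0.18]},{"offset":[0.002,-0.062,0.06],"dr":[0,0,0.18]},{"offset":[0.002,-0.062,0.073],"dr":[0,0,0.18]},{"offset":[0.002,-0.062,0.073],"dr":[0,0,0.18]},{"offset":[0.002,-0.062,0.073],"dr":[0,0,0.18]},{"offset":[0.002,-0.062,0.073],"dr":[0,0,0.18]},{"offset":[0.002,-0.062,0.073],"dr":[0,0,0.18]},{"offset":[0.002,-0.062,0.073],"dr":[0,0,0.18]}])

```text
clock: 15.75
eef_pos: [0.3672, 0.2196, 0.0607]
tcp_rot: [-0.0, 0.993, 0.114, -0.0]
force: [0.4, -0.3, -1.8]
opening: 0.0208
```

```bash
python3 - <<'E'
from h import *
snap('wrist','w10');snap('top','t10')
plan([.365,.2232,.0365],13)
b=cv2.imread('pics/t10.png'); cv2.imwrite('pics/t10c.png',cv2.resize(b[100:330,100:260],None,fx=4,fy=2.6,interpolation=cv2.INTER_CUBIC))
E
```

```text
clock 15.85 pos [0.367  0.2197 0.0606] yaw 13.1 F [ 0.55  0.75 -2.25] open 0.0208
offset [-0.003  -0.0096  0.0602] dr [-0.0005  0.0001  0.002 ] q [-0.29  0.25 -0.39  2.21  0.14  0.71 -2.12]
```

View pics/w10.png

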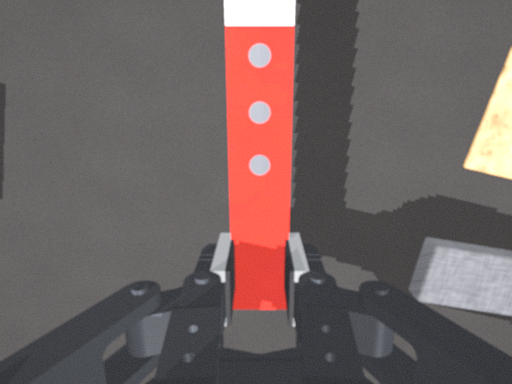

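View pics/t10c.png

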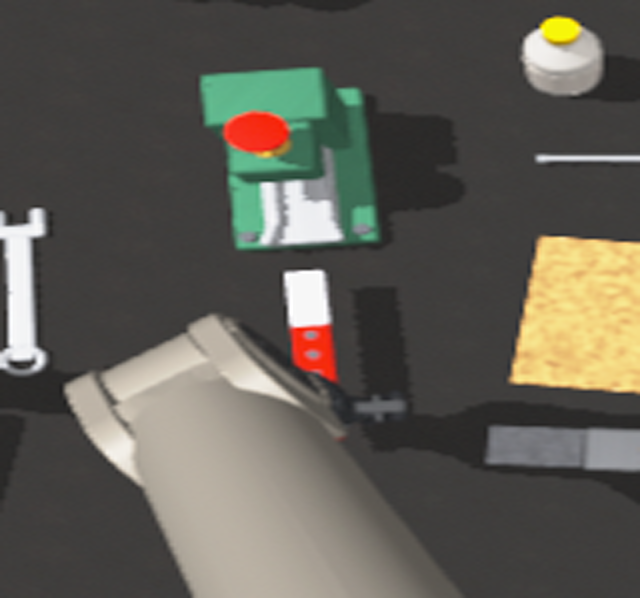

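```bash
python3 - <<'E'
from h import *
z=np.load('pics/t10.npz'); K,T=cam('top'); h=cv2.cvtColor(z['p'],cv2.COLOR_RGB2HSV).astype(int)
k=np.zeros(h.shape[:2],bool); k[200:226,165:190]=1; k&=(h[...,1]<60)&(h[...,2]>130)
v,u=np.nonzero(k);P=onplane(K,T,np.c_[u,v],.071)[:,:2]*1000; r_=cv2.minAreaRect(P.astype(np.float32)); print(r_,P.mean(0))
s=np.array([367,219.7]);d=np.array([np.cos(np.radians(13.1)),np.sin(np.radians(13.1))]); print('expected bare centre',s+d*(147.5-27.5))
E
```

```text
((484.2925109863281, 245.044189453125), (56.90888214111328, 27.757389068603516), 13.129876136779785) [484.03288852 245.14041455]
expected bare centre [483.87711607 246.89815689]
```

>>> carry_out(targets=[{"offset":[-0.003,-0.01,0.02],"dr":[0,0,0.002]},{"offset":[-0.003,-0.01,0.04],"dr":[0,0,0.002]},{"offset":[-0.003,-0.01,0.058],"dr":[0,0,0.002]},{"offset":[-0.003,-0.01,0.058],"dr":[0,0,0.002]},{"offset":[-0.003,-0.01,0.058],"dr":[0,0,0.002]},{"offset":[-0.003,-0.01,0.058],"dr":[0,0,0.002]},{"offset":[-0.003,-0.01,0.058],"dr":[0,0,0.002]},{"offset":[-0.003,-0.01,0.058],"dr":[0,0,0.002]},{"offset":[-0.003,-0.01,0.058],"dr":[0,0,0.002]},{"offset":[-0.003,-0.01,0.058],"dr":[0,0,0.002]}])

```text
clock: 16.68
eef_pos: [0.3648, 0.2235, 0.0373]
tcp_rot: [-0.0, 0.994, 0.113, -0.0]
force: [-0.6, 0.1, -1.3]
opening: 0.0202
```

```bash
python3 - <<'E'
from h import *
n=np.array([.6476,.2884]);d=np.array([.9744,.2250])
for D in (.29,.148): t=n-d*D; plan([*t,.0365],13)
E
```

```text
clock 16.68 pos [0.3648 0.2235 0.0373] yaw 13.0 F [-0.57  0.11 -1.33] open 0.0202
offset [0.0003 0.0009 0.002 ] dr [-0.0005  0.0003  0.0002] q [-0.32  0.29 -0.38  2.22  0.17  0.65 -2.16]
clock 16.68 pos [0.3648 0.2235 0.0373] yaw 13.0 F [-0.57  0.11 -1.33] open 0.0202
offset [0.3553 0.001  0.0019] dr [-0.0005  0.0003  0.0002] q [-0.32  0.29 -0.38  2.22  0.17  0.65 -2.16]
```

>>> carry_out(targets=[{"offset":[0.02,0.001,0],"dr":[0,0,0]},{"offset":[0.05,0.001,0],"dr":[0,0,0]},{"offset":[0.075,0.001,0],"dr":[0,0,0]},{"offset":[0.1,0.001,0],"dr":[0,0,0]},{"offset":[0.12,0.001,0],"dr":[0,0,0]},{"offset":[0.14,0.001,0],"dr":[0,0,0]},{"offset":[0.16,0.001,0],"dr":[0,0,0]},{"offset":[0.18,0.001,0],"dr":[0,0,0]},{"offset":[0.2,0.001,0],"dr":[0,0,0]},{"offset":[0.2,0.001,0],"dr":[0,0,0]}])

```text
clock: 17.52
eef_pos: [0.4448, 0.2417, 0.0373]
tcp_rot: [-0.001, 0.994, 0.113, 0.001]
force: [0.7, 0.4, -0.5]
opening: 0.0206
```

```bash
python3 - <<'E'
from h import *
n=np.array([.6476,.2884]);d=np.array([.9744,.2250])
snap('wrist','w11');snap('top','t11');snap('scene','s11')
for D in (.148,): t=n-d*D; plan([*t,.0365],13)
b=cv2.imread('pics/t11.png'); c=cv2.imread('pics/s11.png')
cv2.imwrite('pics/t11c.png',np.hstack([cv2.resize(b[100:260,130:220],(360,600)),cv2.resize(c[150:240,260:360],(430,600))]))
E
```

```text
clock 17.67 pos [0.4422 0.2409 0.0369] yaw 13.0 F [-0.1  -0.42 -1.32] open 0.0208
offset [ 0.1571 -0.0002  0.0007] dr [-0.0001  0.0016  0.0004] q [-0.29  0.4  -0.35  2.05  0.2   0.72 -2.11]
```

View pics/w11.png

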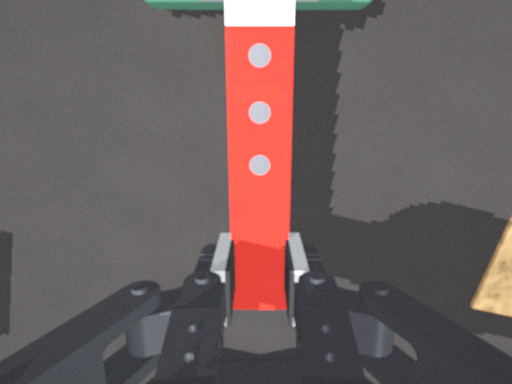

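View pics/t11c.png

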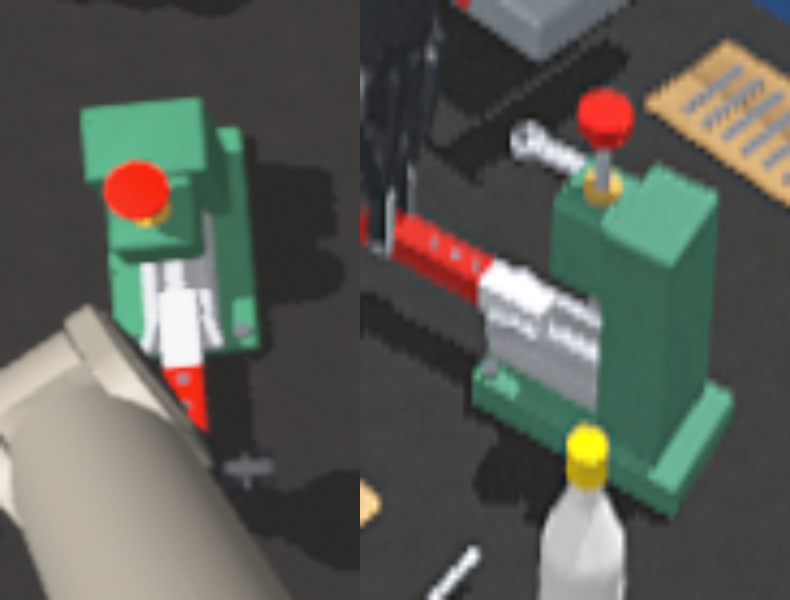

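The bar is inside the lips and centred in the channel: wrist bar centre 260, base edges 147/373. Continue.

>>> carry_out(targets=[{"offset":[0.02,0,0],"dr":[0,0,0]},{"offset":[0.04,0,0],"dr":[0,0,0]},{"offset":[0.06,0,0.001],"dr":[0,0,0]},{"offset":[0.08,0,0.002],"dr":[0,0,0]},{"offset":[0.1,0,0.003],"dr":[0,0,0]},{"offset":[0.115,0,0.004],"dr":[0,0,0]},{"offset":[0.13,0,0.005],"dr":[0,0,0]},{"offset":[0.14,0,0.005],"dr":[0,0,0]},{"offset":[0.145,0,0.005],"dr":[0,0,0]},{"offset":[0.145,0,0.005],"dr":[0,0,0]}])

```text
clock: 18.5
eef_pos: [0.4995, 0.2542, 0.0349]
tcp_rot: [-0.0, 0.994, 0.113, -0.0]
force: [-0.2, 0.5, -1.8]
opening: 0.0211
```

```bash
python3 - <<'E'
from h import *
n=np.array([.6476,.2884]);d=np.array([.9744,.2250])
for D in (.148,): t=n-d*D; plan([*t,.034],13)
E
```

```text
clock 18.50 pos [0.4995 0.2542 0.0349] yaw 13.0 F [-0.17  0.49 -1.79] open 0.0211
offset [ 0.0099 -0.0001  0.0023] dr [-0.0004  0.0007  0.0001] q [-0.28  0.48 -0.33  1.92  0.22  0.77 -2.08]
```

>>> carry_out(targets=[{"offset":[0.002,0,0.001],"dr":[0,0,0]},{"offset":[0.004,0,0.002],"dr":[0,0,0]},{"offset":[0.006,0,0.002],"dr":[0,0,0]},{"offset":[0.008,0,0.002],"dr":[0,0,0]},{"offset":[0.01,0,0.002],"dr":[0,0,0]},{"offset":[0.012,0,0.002],"dr":[0,0,0]},{"offset":[0.012,0,0.002],"dr":[0,0,0]},{"offset":[0.012,0,0.002],"dr":[0,0,0]},{"offset":[0.012,0,0.002],"dr":[0,0,0]},{"offset":[0.012,0,0.002],"dr":[0,0,0]}])

```text
clock: 19.33
eef_pos: [0.5038, 0.2552, 0.0342]
tcp_rot: [-0.0, 0.994, 0.113, -0.0]
force: [-0.5, 0.1, -2.0]
opening: 0.0205
```

>>> carry_out(targets=[{"offset":[0.001,0,0],"dr":[0,0,0]},{"offset":[0.002,0,0],"dr":[0,0,0]},{"offset":[0.003,0,0],"dr":[0,0,0]},{"offset":[0.004,0,0],"dr":[0,0,0]},{"offset":[0.005,0,0],"dr":[0,0,0]},{"offset":[0.005,0,0],"dr":[0,0,0]},{"offset":[0.005,0,0],"dr":[0,0,0]},{"offset":[0.005,0,0],"dr":[0,0,0]},{"offset":[0.005,0,0],"dr":[0,0,0]},{"offset":[0.005,0,0],"dr":[0,0,0]}])

```text
clock: 20.17
eef_pos: [0.5046, 0.2553, 0.0338]
tcp_rot: [0.0, 0.994, 0.113, -0.002]
force: [-5.1, -0.3, -1.1]
opening: 0.021
```

>>> carry_out(targets=[{"offset":[0.001,0,0],"dr":[0,0,0]},{"offset":[0.002,0,0],"dr":[0,0,0]},{"offset":[0.003,0,0],"dr":[0,0,0]},{"offset":[0.004,0,0],"dr":[0,0,0]},{"offset":[0.004,0,0],"dr":[0,0,0]},{"offset":[0.004,0,0],"dr":[0,0,0]},{"offset":[0.004,0,0],"dr":[0,0,0]},{"offset":[0.004,0,0],"dr":[0,0,0]},{"offset":[0.004,0,0],"dr":[0,0,0]},{"offset":[0.004,0,0],"dr":[0,0,0]}])

```text
clock: 21.0
eef_pos: [0.5046, 0.2553, 0.0334]
tcp_rot: [0.001, 0.994, 0.114, -0.003]
force: [-7.2, -1.9, -0.1]
opening: 0.0208
```

```bash
python3 - <<'E'
from h import *
s,=[r.get_state()]; print(s['eef_pos'],s['force'],s['torque'])
snap('scene','s12')
b=cv2.imread('pics/s12.png');cv2.imwrite('pics/s12c.png',cv2.resize(b[150:240,260:360],None,fx=6.5,fy=6.5))
E
```

```text
[0.50463553 0.25527991 0.03337339] [-7.19862546 -1.92826522 -0.10933236] [-0.26812379  1.58199204  0.03980133]
```

View pics/s12c.png

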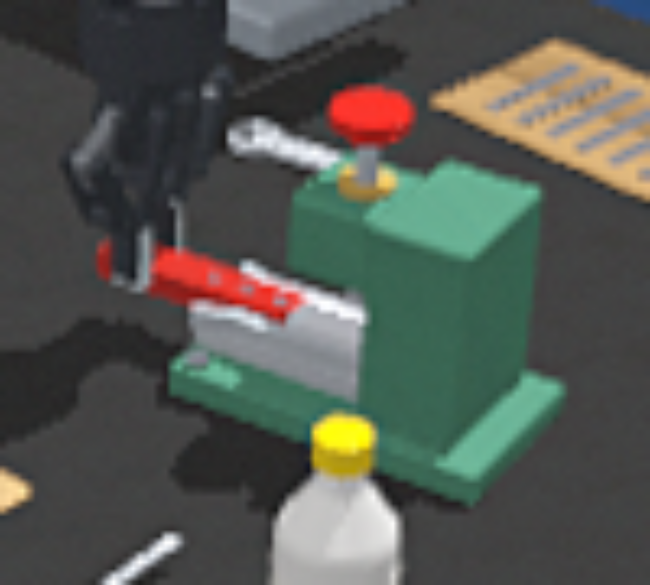

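Head is seated on the stop (7 N reaction, no further advance). Release and rise.

>>> carry_out(targets=[{"offset":[0,0,0],"dr":[0,0,0]},{"offset":[0,0,0],"dr":[0,0,0]},{"offset":[0,0,0],"dr":[0,0,0]},{"offset":[0,0,0],"dr":[0,0,0]},{"offset":[0,0,0],"dr":[0,0,0]},{"offset":[0,0,0],"dr":[0,0,0]},{"offset":[0,0,0],"dr":[0,0,0]},{"offset":[0,0,-0.02],"dr":[0,0,0]},{"offset":[0,0,-0.06],"dr":[0,0,0]},{"offset":[0,0,-0.1],"dr":[0,0,0]}], fingers=1)

```text
clock: 21.88
eef_pos: [0.507, 0.2558, 0.0746]
tcp_rot: [0.0, 0.994, 0.113, -0.001]
force: [0.4, -0.1, -0.2]
opening: 0.0855
```

>>> carry_out(targets=[{"offset":[0,0,-0.05],"dr":[0,0,0]},{"offset":[-0.03,0,-0.1],"dr":[0,0,0]},{"offset":[-0.06,0,-0.15],"dr":[0,0,0]},{"offset":[-0.08,0,-0.2],"dr":[0,0,0]},{"offset":[-0.1,0,-0.25],"dr":[0,0,0]},{"offset":[-0.1,0,-0.3],"dr":[0,0,0]},{"offset":[-0.1,0,-0.35],"dr":[0,0,0]},{"offset":[-0.1,0,-0.4],"dr":[0,0,0]},{"offset":[-0.1,0,-0.4],"dr":[0,0,0]},{"offset":[-0.1,0,-0.4],"dr":[0,0,0]}])

```text
clock: 22.72
eef_pos: [0.4691, 0.2474, 0.2358]
tcp_rot: [-0.001, 0.994, 0.113, 0.001]
force: [-0.5, -0.4, 0.1]
opening: 0.0855
```

```bash
python3 - <<'E'
from h import *
snap('wrist','w13a');snap('wrist','w13');snap('top','t13')
plan([.6262,.2835,.23],13)
barfit('w13',.044,(100,0,400,384),'red')
n=np.array([.6476,.2884]);d=np.array([.9744,.2250]); print('exp tail end',n-d*.170)
b=cv2.imread('pics/t13.png');cv2.imwrite('pics/t13c.png',cv2.resize(b[100:260,130:220],None,fx=4,fy=3.7))
E
```

```text
clock 22.87 pos [0.4678 0.2465 0.2332] yaw 13.0 F [-0.17  0.4  -0.04] open 0.0855
offset [ 0.4066 -0.0011  0.0068] dr [0.0002 0.0027 0.0003] q [-0.23  0.2  -0.38  1.81  0.08  1.15 -1.98]
red [ 246   23   28  128 2984] ((538.149169921875, 262.3938293457031), (113.16277313232422, 25.606578826904297), 13.035833358764648) [536.39758445 261.973427  ]
exp tail end [0.481952 0.25015 ]
```

View pics/w13.png

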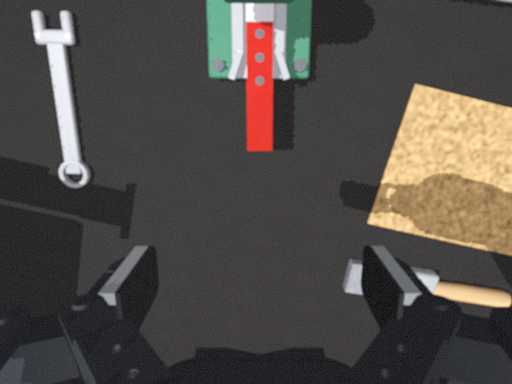

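View pics/t13c.png

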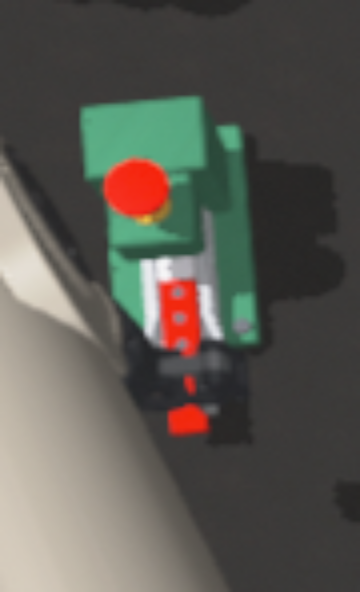

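The tail overhangs straight with its end at (260,151), and fitted bar position matches home within about 1 mm. Now the plunger.

>>> carry_out(targets=[{"offset":[0.06,0,0],"dr":[0,0,0]},{"offset":[0.12,0,0],"dr":[0,0,0]},{"offset":[0.18,0,0],"dr":[0,0,0]},{"offset":[0.24,0,0],"dr":[0,0,0]},{"offset":[0.3,0,0],"dr":[0,0,0]},{"offset":[0.35,0,0],"dr":[0,0,0]},{"offset":[0.39,0,0],"dr":[0,0,0]},{"offset":[0.406,0,0.006],"dr":[0,0,0]},{"offset":[0.406,0,0.006],"dr":[0,0,0]},{"offset":[0.406,0,0.006],"dr":[0,0,0]}], fingers=0, force=40)

```text
clock: 23.7
eef_pos: [0.6256, 0.2833, 0.2302]
tcp_rot: [0.0, 0.994, 0.114, -0.002]
force: [0.4, -0.6, 1.0]
opening: -0.0002
```

>>> carry_out(targets=[{"offset":[0,0,0.03],"dr":[0,0,0]},{"offset":[0,0,0.06],"dr":[0,0,0]},{"offset":[0,0,0.09],"dr":[0,0,0]},{"offset":[0,0,0.11],"dr":[0,0,0]},{"offset":[0,0,0.12],"dr":[0,0,0]},{"offset":[0,0,0.125],"dr":[0,0,0]},{"offset":[0,0,0.125],"dr":[0,0,0]},{"offset":[0,0,0.125],"dr":[0,0,0]},{"offset":[0,0,0.125],"dr":[0,0,0]},{"offset":[0,0,0.125],"dr":[0,0,0]}])

```text
clock: 24.53
eef_pos: [0.6271, 0.2838, 0.1825]
tcp_rot: [-0.0, 0.994, 0.113, 0.0]
force: [0.2, 0.3, 0.6]
opening: 0.0
```

```bash
python3 - <<'E'
from h import *
snap('wrist','w14');snap('scene','s14')
plan([.6262,.2835,.168],13)
b=cv2.imread('pics/s14.png');cv2.imwrite('pics/s14c.png',cv2.resize(b[110:240,260:380],None,fx=5,fy=4.5))
E
```

```text
clock 24.63 pos [0.627  0.2837 0.1822] yaw 13.0 F [-0.62 -0.04 -0.7 ] open -0.0001
offset [-0.0021  0.      0.0356] dr [-0.0005 -0.0002  0.0002] q [-0.25  0.52 -0.34  1.48  0.18  1.17 -1.96]
```

View pics/w14.png

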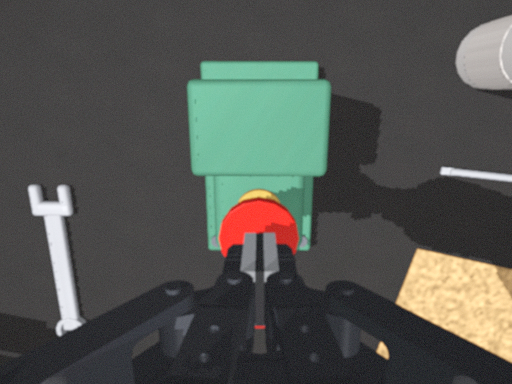

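View pics/s14c.png

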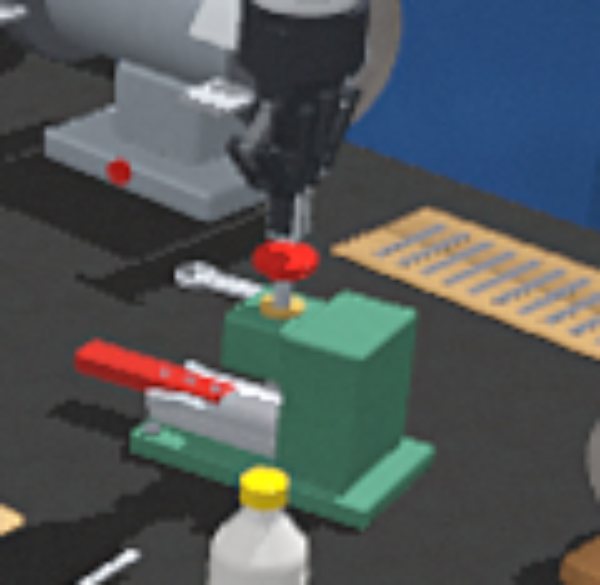

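Shut fingertips are centred over the plunger (wrist (260,240)). Press in stages.

>>> carry_out(targets=[{"offset":[-0.002,0,0.01],"dr":[0,0,0]},{"offset":[-0.002,0,0.02],"dr":[0,0,0]},{"offset":[-0.002,0,0.028],"dr":[0,0,0]},{"offset":[-0.002,0,0.034],"dr":[0,0,0]},{"offset":[-0.002,0,0.04],"dr":[0,0,0]},{"offset":[-0.002,0,0.046],"dr":[0,0,0]},{"offset":[-0.002,0,0.052],"dr":[0,0,0]},{"offset":[-0.002,0,0.058],"dr":[0,0,0]},{"offset":[-0.002,0,0.064],"dr":[0,0,0]},{"offset":[-0.002,0,0.07],"dr":[0,0,0]}])

```text
clock: 25.47
eef_pos: [0.6258, 0.2832, 0.1537]
tcp_rot: [-0.0, 0.994, 0.113, -0.001]
force: [-2.8, -2.1, 8.8]
opening: -0.0001
```

>>> carry_out(targets=[{"offset":[0,0,0.003],"dr":[0,0,0]},{"offset":[0,0,0.006],"dr":[0,0,0]},{"offset":[0,0,0.009],"dr":[0,0,0]},{"offset":[0,0,0.012],"dr":[0,0,0]},{"offset":[0,0,0.015],"dr":[0,0,0]},{"offset":[0,0,0.018],"dr":[0,0,0]},{"offset":[0,0,0.02],"dr":[0,0,0]},{"offset":[0,0,0.022],"dr":[0,0,0]},{"offset":[0,0,0.022],"dr":[0,0,0]},{"offset":[0,0,0.022],"dr":[0,0,0]}])

```text
clock: 26.3
eef_pos: [0.6259, 0.2833, 0.1475]
tcp_rot: [0.0, 0.994, 0.113, -0.0]
force: [-6.5, -3.3, 14.3]
opening: 0.0001
```

Near the second stop (14 N, z 0.1475); press on about 3 mm of command and hold.

>>> carry_out(targets=[{"offset":[0,0,0.003],"dr":[0,0,0]},{"offset":[0,0,0.006],"dr":[0,0,0]},{"offset":[0,0,0.009],"dr":[0,0,0]},{"offset":[0,0,0.012],"dr":[0,0,0]},{"offset":[0,0,0.012],"dr":[0,0,0]},{"offset":[0,0,0.012],"dr":[0,0,0]},{"offset":[0,0,0.012],"dr":[0,0,0]},{"offset":[0,0,0.012],"dr":[0,0,0]},{"offset":[0,0,0.012],"dr":[0,0,0]},{"offset":[0,0,0.012],"dr":[0,0,0]}])

```text
clock: 27.13
eef_pos: [0.626, 0.2834, 0.1459]
tcp_rot: [0.0, 0.994, 0.113, 0.0]
force: [-10.5, -6.0, 26.9]
opening: -0.0001
```

```bash
python3 - <<'E'
from h import *
snap('scene','s15');plan([.6262,.2835,.23],13)
b=cv2.imread('pics/s15.png');cv2.imwrite('pics/s15c.png',cv2.resize(b[110:240,260:380],None,fx=5,fy=4.5))
E
```

```text
clock 27.18 pos [0.626  0.2834 0.1459] yaw 13.0 F [-10.64  -5.08  26.66] open 0.0001
offset [ 6.000e-04 -1.000e-04 -2.103e-01] dr [ 0.0003 -0.0007 -0.0003] q [-0.26  0.55 -0.33  1.52  0.19  1.1  -1.98]
```

View pics/s15c.png

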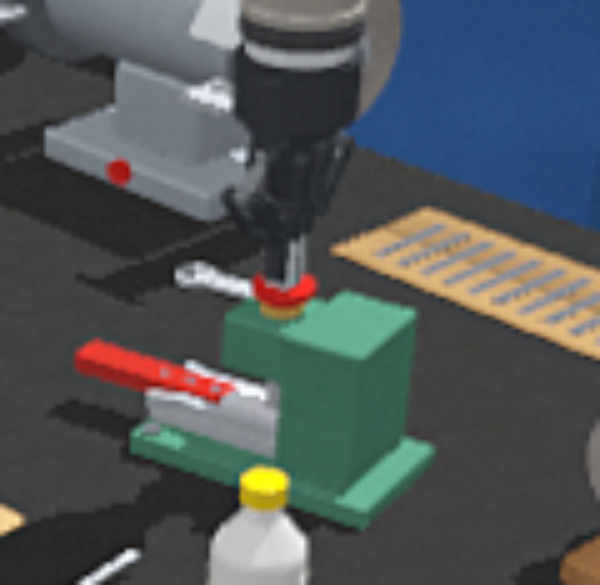

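Bottomed: 27 N, z 0.146 (22 mm of travel), bar still in place. Hold a moment longer, then raise.

>>> carry_out(targets=[{"offset":[0,0,0],"dr":[0,0,0]},{"offset":[0,0,0],"dr":[0,0,0]},{"offset":[0,0,0],"dr":[0,0,0]},{"offset":[0,0,0],"dr":[0,0,0]},{"offset":[0,0,-0.02],"dr":[0,0,0]},{"offset":[0,0,-0.04],"dr":[0,0,0]},{"offset":[0,0,-0.06],"dr":[0,0,0]},{"offset":[0,0,-0.09],"dr":[0,0,0]},{"offset":[0,0,-0.14],"dr":[0,0,0]},{"offset":[0,0,-0.2],"dr":[0,0,0]}])

```text
clock: 28.02
eef_pos: [0.6255, 0.283, 0.2188]
tcp_rot: [0.0, 0.994, 0.113, -0.002]
force: [-0.1, -0.5, 1.2]
opening: -0.0002
```

>>> carry_out(targets=[{"offset":[-0.05,0,-0.06],"dr":[0,0,0]},{"offset":[-0.1,0,-0.08],"dr":[0,0,0]},{"offset":[-0.16,0,-0.08],"dr":[0,0,0]},{"offset":[-0.22,0,-0.08],"dr":[0,0,0]},{"offset":[-0.28,0,-0.08],"dr":[0,0,0]},{"offset":[-0.34,0,-0.08],"dr":[0,0,0]},{"offset":[-0.4,0,-0.08],"dr":[0,0,0]},{"offset":[-0.4,0,-0.08],"dr":[0,0,0]},{"offset":[-0.4,0,-0.08],"dr":[0,0,0]},{"offset":[-0.4,0,-0.08],"dr":[0,0,0]}])

```text
clock: 28.85
eef_pos: [0.4711, 0.2475, 0.2524]
tcp_rot: [-0.0, 0.994, 0.113, 0.0]
force: [-0.2, 0.0, 0.7]
opening: 0.0001
```

```bash
python3 - <<'E'
from h import *
snap('wrist','w16');snap('scene','s16')
plan([.6262,.2835,.23],13)
barfit('w16',.044,(100,0,400,384),'red')
p,d,s=snap('top','t16'); K,T=cam('top'); W=world(K,T,d); print('plunger z',np.nanmedian(W[147:156,160:170,2]))
b=cv2.imread('pics/s16.png');cv2.imwrite('pics/s16c.png',cv2.resize(b[110:240,260:380],None,fx=5,fy=4.5))
E
```

```text
clock 28.95 pos [0.4713 0.2475 0.2522] yaw 13.0 F [-0.4  -0.13  0.02] open 0.0003
offset [ 0.3977 -0.0005  0.0554] dr [-0.0009  0.0001 -0.0003] q [-0.23  0.19 -0.39  1.78  0.07  1.19 -1.98]
red [ 247   30   26  121 2647] ((538.1119384765625, 262.85211181640625), (113.4826431274414, 25.297340393066406), 13.600177764892578) [535.72377141 261.85357491]
plunger z 0.16765871665025123
```

View pics/s16.png

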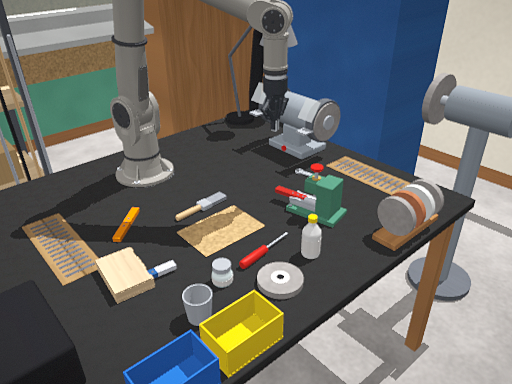

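View pics/w16.png

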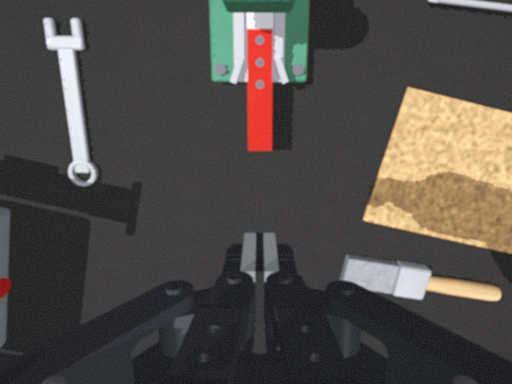

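The plunger is back up (z 0.168) and the bar is in the press, with its fitted centre unchanged to 0.5 mm. Bystanders and the blue bar look untouched and the arm is clear, so I hand it in.

```bash
python3 -c "
from plant import r
print(r.job_done())"
```

```text
the job is handed in; nothing more can be done
None
```

The job is done and handed in at about 29 s of the 67 s allowed; the simulator gives no verdict.

**What I did:**
- I drew the red bar straight out of its rack pocket and laid it flat on the cork mat.
- I let go, took it again by the tail, and slid it head first into the press until it met the back stop (about 7 N, no further travel). Then I let go.
- I pushed the plunger through the first stop to the second (27 N, 22 mm of travel), held it there for more than 0.5 s and let it spring back.

**Last checks:**
- **Plunger:** its top is back at 0.168 m, its height when up.
- **Bar:** its position moved less than 0.5 mm from before pressing to after, and matches home to about 1 mm.
- **Other things:** the blue bar and the rest of the bench look unmoved in the final scene picture. I judged this by eye and did not measure it.
- **Arm:** it stands clear of everything.

**What disagreed:** before insertion the top camera put the bar 1.8 mm to one side of where the arm's own position reading did. That is within the channel's slack, and the bar went in without side force. In the last picture the fitted bar angle reads 13.6° instead of 13.0°, which is within fitting noise. No check failed.

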